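# Catch the dish warmer's falling lid and lower it shut

### The job

Shut the dish warmer without jolting the dishes: its lid stands open, leaning back. With a fingertip behind the lid tip it forward past upright so that it falls free, catch it from below on the outside of the fingers before it lands, and lower it gently until it is fully shut. Never take the lid between the fingers, do not force it, leave everything else on the bench where it stands, and finish clear of it all.

Things in the scene. Friction and masses are not known exactly. Their poses are not given: they have to be found in the camera images.
- warmer: white open-topped bench case fixed to the table, 125 mm deep (x) x 200 mm wide (y) x 130 mm high, walls 8 mm, two culture dishes inside. Origin under its centre; +x points from its front (the side with a small control panel, towards the robot) to its back, where the lid is hinged; y is left, z up.
- lid (a joint): hinge angle of the grey lid (rad): 0 shut flat on the rim, 1.57 upright, 1.70 its back stop, where it rests leaning away from the robot. Balances at 1.52; below that it falls shut by itself. Weakly damped, no spring: falls at (0.6 to 0.85 rad/s) x sine of the angle past balance, about 3 to 4 s from 0.15 rad past it to shut. Unchecked it slams; let go in the last 4 mm at the edge is harmless.
- lid_hinge (a point): point on the hinge axis, mid-width, 62.5 mm behind the warmer's centre, 130 mm above the table. Axes turn with the lid: -x runs along its underside to the free edge (165 mm), y along the hinge (lid spans +-100 mm), +z out of its outer face; the plate fills z 0 to 8 mm. It weighs about 0.3 kg; under 4 N at the free edge moves it.
- lid_edge (a point): middle of the lid's free edge, in mid-thickness, 165 mm from the hinge. When shut the lid overhangs the case's front by 40 mm over its whole width, 130 mm above the table, with free space below and in front for fingers. The axes are those of the lid.
- dish_stack: a stack of five round clear culture dishes, 90 mm across, 72 mm high, beside the warmer on its left; origin under its centre; leave alone
- white_bottle: a white bottle, 60 mm across, 110 mm high, beside the warmer on its right; origin under its centre; leave alone
- tip_box: a white box with clear top, 82 x 122 x 65 mm, behind the warmer; origin under its centre; leave alone
- tube_rack: a white rack of capped tubes, 60 x 160 x 93 mm, behind the warmer; origin under its centre; leave alone
- amber_jar: an amber jar with black cap, 70 mm across, 100 mm high; origin under its centre; leave alone
- marker: a black marker pen lying flat, 130 mm long (its y), 12 mm thick; origin under its centre; leave alone
- beaker: a glass beaker, 66 mm across, 85 mm high; origin under its centre; leave alone

How it is judged:
By the outcome, as a careful person would: the job done as asked, in the order asked, and still so for the second after the job is handed in, with the robot touching nothing.
It also fails if it takes over 51 s, if anything falls off the work surface, if the arm or the gripper's body presses on something with over 40 N, if the wrist force passes 120 N, or if a joint passes its speed limit or range.

### The arm

A 6-joint arm with a two-finger parallel gripper is mounted at the origin on the work surface. World frame = base frame: x ahead of the robot, y to its left, z up, the work surface at z = 0. Lengths are in m, angles in rad, forces in N, time in s.
With the tool pointing down it reaches from about 0.3 to 0.75 m from the base axis. Payload 8.5 kg.
Tool frame: the origin (TCP) lies on the centre line of the jaws, within the pads' length; the fingertips stand 22 mm ahead of it and the grasp point (between the pads) lies 3 mm ahead of it; z points along the fingers, x is the direction in which the jaws open and shut, and the axes are right-handed (so a half turn about z gives the same grasp; the last joint's range is limited). The gripper opens to 88 mm and grips with 3 to 60 N. Pads are 18 mm wide; open, the fingers measure 123 mm over their backs; the gripper's body (75 mm by 187 mm) begins 45 mm behind the grasp point.
Start: joints at [0.958, 0.381, 1.297, -0, 1.464, -0.215], TCP at [0.213, 0.507, 0.261] pointing down, gripper open.
Joint ranges: [-3.11, 3.11], [-0.89, 2.33], [0.22, 2.48], [-1.42, 4.56], [0.17, 2.85], [-2.88, 2.88]. Speed limits (rad/s): [2.39, 2.39, 3.14, 3.14, 3.14, 3.14].

### API

Orientations are given as a 3x3 rotation matrix whose columns are the frame's x, y, z axes.
In Python, from station import manip gives the robot as it stands.
- The arm moves only by the tool drive_tool, never from a script. Its argument "rows" is one flat list of numbers, 6 for each row, row after row: the shift along the tool's x, y, z in m, then the turn, a rotation vector about the tool's x, y, z in degrees. A call has 1 to 20 rows; each row shifts and turns the pose as measured when the row begins, along the tool's axes as they then stand; what a row does not reach is not made up. A row lasts 1/12 s, in which the tool goes at most 41.7 mm and 7.16 degrees, less where a joint would pass 70% of its speed; a pose out of reach is approached as far as the arm can. A call with a gripper value outside its range is refused whole. "fingers" is the closure, from 0 (fully open) to 1 (shut), set as the call begins (left out, the last holds). The fingers move at their own pace and stop on an object; the grip force is fixed at half the most. Time passes only in rows, so rows that do not move let the fingers close. It gives the time, the measured TCP pose, the force and the opening at its end, in the units of the state.
- manip.sense(): the state, without advancing time (a new reading comes with each control period).
- manip.grab_frame(name): name is "side" or "top" or "wrist"; returns the picture (480x640x3 uint8, red, green, blue); there is no depth.
- manip.get_calibration(name): a dict with "mtx" (3x3 intrinsics, pixels), "R" (3x3) and "t" (3): a world point X has camera coordinates R X + t. Camera axes: x right, y down, z forward; pixel columns grow to the right and rows downward; lengths in m; the calibration is good to about 2 mm. The wrist camera is an equidistant fisheye: a pixel r from the principal point sees the ray r / f radians off the axis. A picture is of the moment at which its call begins: read the wrist's pose just before it. get_calibration takes no time and is no camera call; for the wrist camera it gives the pose at the moment of the call.
- manip.job_done(): hands the job in, once; it reports no verdict.
The state is a dict: "t": time; "q": joint angles; "dq": joint speeds; "effort": joint torques, N m; "tool_pos": TCP position; "ee_rot": TCP orientation; "force": force on the tool from outside, world axes, zero at the start; "wrist_torque": the same for the moment, N m; "gripper_width": finger opening in m.
Only numpy, scipy, OpenCV 4.12 (cv2) and the standard library are available. Lean on these libraries where they do the work, as an engineer would, in place of code of your own. Each camera call takes 0.05 s, during which the arm holds its last target.

## Working session

There is one attempt and no reset: what is moved stays moved. The work goes in short steps, Python scripts to look and compute and a tool call to move; the robot and the scene stay as the last step left them, time stands still between calls to the robot, and variables do not carry over. Pictures are saved under pics/ and viewed, and the job is handed in when it is done.

Besides the shell and the picture viewer there is one more tool, called after "Request:" by a JSON object that holds its "api" and its "payload", one argument or row to a line. drive_tool: Moves the arm, as the interface text tells. Its arguments: {"type":"object","properties":{"rows":{"type":"array"},"fingers":{"type":"number"}},"required":["rows"]}

```bash
mkdir -p pics; ls; python3 - <<'E'
from station import manip
import cv2, numpy as np
np.set_printoptions(precision=4,suppress=True)
s=manip.sense()
for k,v in s.items(): print(k,np.array(v))
for n in ["side","top","wrist"]:
    c=manip.get_calibration(n); print(n,c)
    im=manip.grab_frame(n); cv2.imwrite(f"pics/{n}0.png",im[:,:,::-1])
E
```

```text
pics
t 0.0
q [ 0.9577  0.3812  1.2983  0.      1.4636 -0.2153]
dq [-0.0018 -0.0009  0.0022 -0.0003  0.0019  0.0004]
effort [  0.0001 -43.7926 -22.4558   0.0713   0.0353  -0.0001]
tool_pos [0.2129 0.5069 0.2601]
ee_rot [[ 0.3874  0.9219 -0.0008]
 [ 0.9219 -0.3874 -0.0012]
 [-0.0014 -0.0003 -1.    ]]
force [-0.1211 -0.1776 -1.0029]
wrist_torque [0.0222 0.0055 0.0158]
gripper_width 0.08851527289972527
side {'mtx': array([[529.2417,   0.    , 319.6935],
       [  0.    , 529.2417, 243.923 ],
       [  0.    ,   0.    ,   1.    ]]), 'R': array([[ 0.6713, -0.7411,  0.0084],
       [-0.5332, -0.4908, -0.6891],
       [ 0.5148,  0.4581, -0.7246]]), 't': array([-0.3824,  0.352 ,  1.0463])}
top {'mtx': array([[598.9471,   0.    , 319.6812],
       [  0.    , 598.9471, 234.418 ],
       [  0.    ,   0.    ,   1.    ]]), 'R': array([[ 0.0161, -0.9998,  0.0071],
       [-0.9917, -0.0169, -0.1277],
       [ 0.1278, -0.005 , -0.9918]]), 't': array([-0.0175,  0.5611,  1.6007])}
wrist {'mtx': array([[371.6483,   0.    , 316.2843],
       [  0.    , 371.6483, 245.2441],
       [  0.    ,   0.    ,   1.    ]]), 'R': array([[ 0.3877,  0.9218, -0.0018],
       [ 0.889 , -0.3734,  0.265 ],
       [ 0.2436, -0.1043, -0.9642]]), 't': array([-0.5493, -0.0369,  0.3884])}
```

View pics/side0.png

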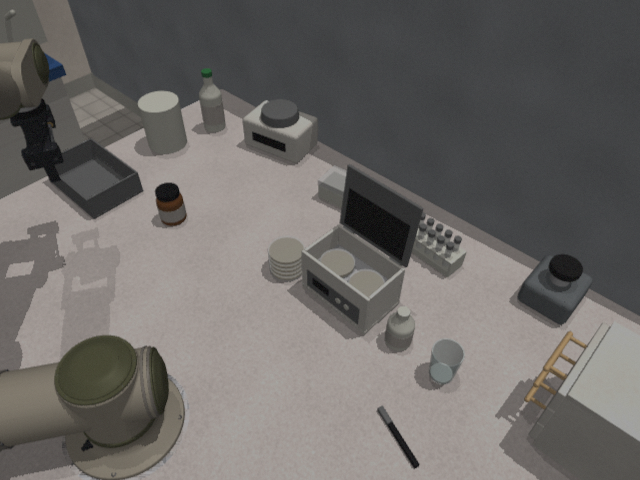

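View pics/top0.png

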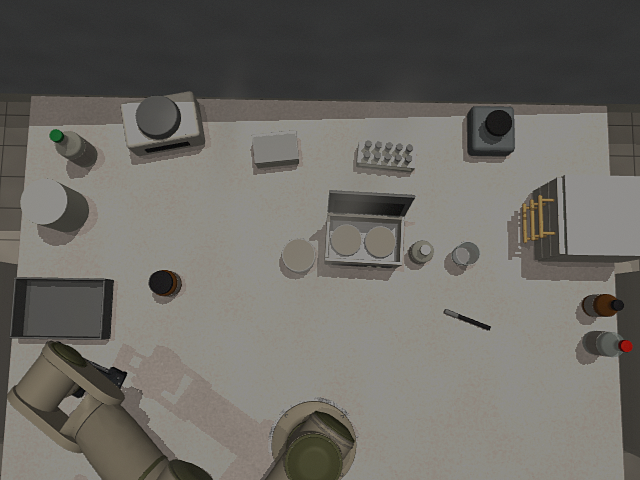

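View pics/wrist0.png

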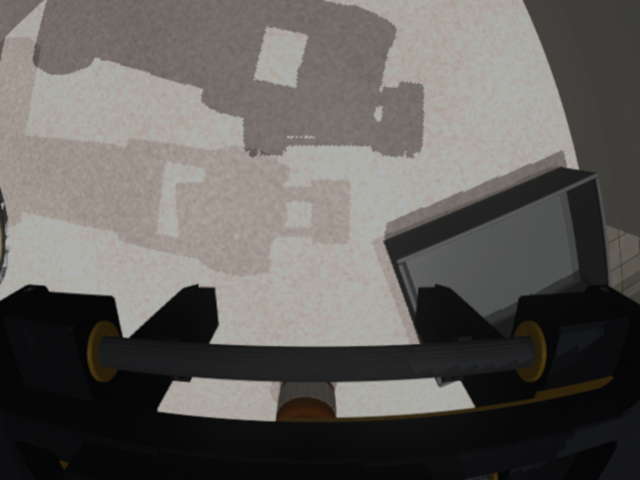

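The side view shows the warmer at about (350,280) with its lid leaning back. The top view shows its rim at about x 325–405, y 213–265, the lid top edge at row ~192, and dishes on the left and bottle on the right. I'll zoom in to pick out corners.

```bash
python3 - <<'E'
import cv2
a=cv2.imread('pics/top0.png')[120:290,260:490]
cv2.imwrite('pics/topz.png',cv2.resize(a,None,fx=3.4,fy=3.4,interpolation=cv2.INTER_CUBIC))
a=cv2.imread('pics/side0.png')[155:365,260:480]
cv2.imwrite('pics/sidez.png',cv2.resize(a,None,fx=2.8,fy=2.8,interpolation=cv2.INTER_CUBIC))
E
```

```text
(no output)
```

View pics/topz.png

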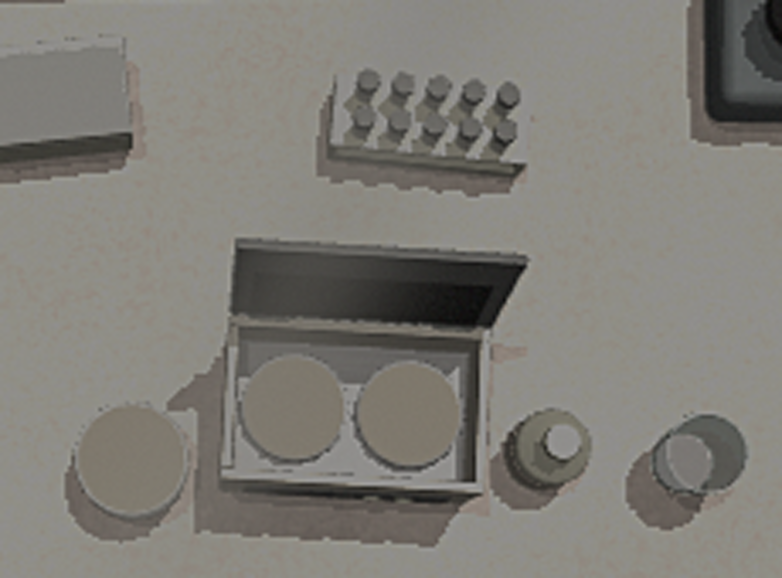

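View pics/sidez.png

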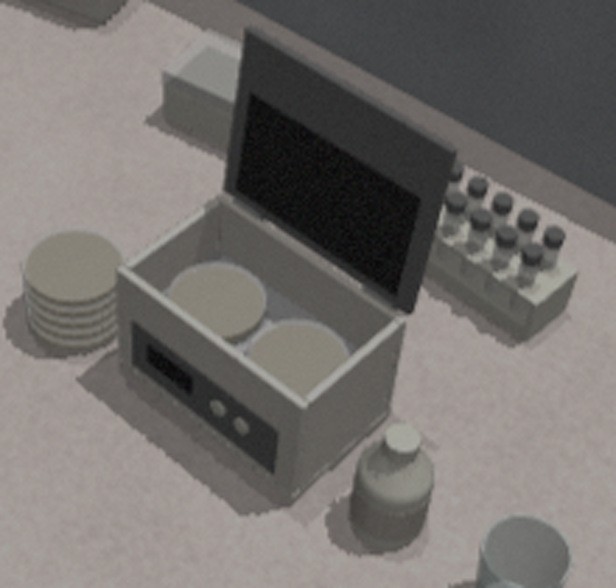

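```bash
cat > h.py <<'E'
import numpy as np, cv2
from station import manip
np.set_printoptions(precision=4,suppress=True)
def ray(n,p):
    c=manip.get_calibration(n); d=c['R'].T@np.linalg.solve(c['mtx'],[p[0],p[1],1.]); o=-c['R'].T@c['t']; return o,d
def plane(n,p,z):
    o,d=ray(n,p); return o+d*(z-o[2])/d[2]
def tri(p1,p2):
    o1,d1=ray('top',p1);o2,d2=ray('side',p2)
    st=np.linalg.lstsq(np.c_[d1,-d2],o2-o1,rcond=None)[0]
    a=o1+d1*st[0];b=o2+d2*st[1]; return (a+b)/2,np.linalg.norm(a-b)
E
python3 - <<'E'
from h import *
T=dict(FL=(221,480),FR=(481,492),BL=(232,320),BR=(490,330),LL=(235,240),LR=(527,258))
S=dict(FL=(120,270),FR=(303,401),BR=(405,317),BL=(221,199),LL=(248,32),LR=(455,155))
P={}
for k in T:
    t=(T[k][0]/3.4+260,T[k][1]/3.4+120); s=(S[k][0]/2.8+260,S[k][1]/2.8+155)
    P[k]=tri(t,s); print(k,*P[k],'z.13:',plane('top',t,.13)[:2],plane('side',s,.13)[:2])
for a,b in [('FL','FR'),('BL','BR'),('FL','BL'),('FR','BR'),('LL','LR')]:
    d=P[b][0]-P[a][0]; print(a,b,np.linalg.norm(d[:2]),np.degrees(np.arctan2(d[1],d[0])))
def tz(p,z): return plane('top',(p[0]/3.4+260,p[1]/3.4+120),z)
print('stack',tz((132,460),.072),'bottle',tz((562,442),.11),'beaker',tz((705,455),.085), 'rack',tz((430,100),.093),'box',tz((0,95),.065))
E
```

```text
FL [ 0.4821 -0.0239  0.13  ] 0.004315335980430379 z.13: [ 0.4804 -0.0224] [ 0.4838 -0.0252]
FR [ 0.4748 -0.2181  0.1361] 0.0018666160564647031 z.13: [ 0.4746 -0.2183] [ 0.4796 -0.2161]
BL [ 0.6033 -0.0292  0.1261] 0.00035110387326480255 z.13: [ 0.6025 -0.029 ] [ 0.6004 -0.0318]
BR [ 0.5974 -0.2245  0.1317] 0.0014997783629502879 z.13: [ 0.5982 -0.2254] [ 0.5982 -0.2233]
LL [ 0.6319 -0.0265  0.2859] 0.002124502994768408 z.13: [ 0.6645 -0.0304] [0.7885 0.0965]
LR [ 0.6224 -0.2267  0.288 ] 0.0022597121818580274 z.13: [ 0.6544 -0.2538] [ 0.7794 -0.1457]
FL FR 0.19442939356069683 -92.13836516947121
BL BR 0.19546046389617996 -91.72285681216886
FL BL 0.12137074319926022 -2.511129114139417
FR BR 0.12279906129268497 -2.985501947012934
LL LR 0.20035863668335857 -92.70377432094601
stack [0.4998 0.0466 0.072 ] bottle [ 0.5156 -0.2833  0.11  ] beaker [ 0.51   -0.3991  0.085 ] rack [ 0.7874 -0.1837  0.093 ] box [0.7931 0.1589 0.065 ]
```

```bash
cat > plan.py <<'E'
from h import *
from scipy.spatial.transform import Rotation as Rn, Slerp
def down_R(ang):  # tool down, tool x at world angle ang(deg)
    a=np.radians(ang); x=np.array([np.cos(a),np.sin(a),0]); z=np.array([0,0,-1.]); return np.c_[x,np.cross(z,x),z]
def pitchR(psi,yaw=-2.4): # tool z in vertical plane of heading yaw, psi deg above horizontal (-90 = down), tool x=-left (camera up)
    y=np.radians(yaw);p=np.radians(psi)
    z=np.array([np.cos(p)*np.cos(y),np.cos(p)*np.sin(y),np.sin(p)]); x=np.array([np.sin(y),-np.cos(y),0]); return np.c_[x,np.cross(z,x),z]
def rows(wps,p=None,R=None,rp=1,rd=4):
    """wps: list of (pos,R,n)"""
    if p is None: s=manip.sense(); p=np.array(s['tool_pos']);R=np.array(s['ee_rot'])
    out=[]
    for q,Q,n in wps:
        q=np.array(q,float); p0,R0=p.copy(),R.copy(); rv=(Rn.from_matrix(R0).inv()*Rn.from_matrix(Q)).as_rotvec()
        for i in range(1,n+1):
            pt=p0+(q-p0)*i/n; Rt=R0@Rn.from_rotvec(rv*i/n).as_matrix()
            d=np.round(R.T@(pt-p),rd); w=np.round((Rn.from_matrix(R).inv()*Rn.from_matrix(Rt)).as_rotvec(degrees=True),rp)
            out.append(list(d)+list(w)); p=p+R@d; R=R@Rn.from_rotvec(w,degrees=True).as_matrix()
    print(len(out)); print(','.join(f'{v:g}' for r in out for v in r)); print('end',p,R[:,2])
    return p,R
E
python3 - <<'E'
from plan import *
R=down_R(-92.4)
s=manip.sense();p0=np.array(s['tool_pos']);R0=np.array(s['ee_rot'])
h=down_R(-12)
rows([((.37,.19,.36),down_R(-7),10),((.40,-.12,.36),R,10)],rd=3)
E
```

```text
20
-0.023,0.027,-0.01,0,0,7.4,-0.02,0.029,-0.01,0,0,7.4,-0.015,0.032,-0.01,0,0,7.5,-0.011,0.034,-0.01,0,0,7.4,-0.007,0.034,-0.01,0,0,7.4,-0.003,0.036,-0.01,0,0,7.4,0.003,0.035,-0.01,0,0,7.4,0.006,0.035,-0.01,0,0,7.5,0.012,0.033,-0.01,0,0,7.4,0.015,0.032,-0.01,0.1,0,7.4,0.007,0.03,0,-0,0,8.5,0.011,0.03,0,-0,0,8.6,0.015,0.027,0,-0,0,8.5,0.019,0.024,0,0,0,8.6,0.023,0.021,0,0,0,8.5,0.026,0.018,0,0,0,8.5,0.028,0.014,0,0,0,8.6,0.029,0.009,0,0,0,8.5,0.031,0.005,0,0,0,8.6,0.031,0.001,0,0,0.1,8.5
end [ 0.3995 -0.1196  0.3602] [-0.0004 -0.0009 -1.    ]
```

```bash
python3 - <<'E'
from plan import *
rows([((.37,.19,.36),down_R(-2.8),10),((.40,-.12,.36),down_R(-72.8),10)],rd=3,rp=0)
E
```

```text
20
-0.023,0.027,-0.01,0,0,7,-0.02,0.029,-0.01,0,0,7,-0.016,0.032,-0.01,0,0,7,-0.012,0.033,-0.01,0,0,7,-0.008,0.034,-0.01,0,0,7,-0.003,0.036,-0.01,0,0,7,0,0.035,-0.01,0,0,7,0.005,0.035,-0.01,0,0,7,0.01,0.034,-0.01,0,0,7,0.013,0.033,-0.01,0,0,7,0.004,0.031,0,0,-0,7,0.009,0.03,0,0,-0,7,0.011,0.029,0,0,-0,7,0.016,0.027,0,0,-0,7,0.018,0.025,0,0,-0,7,0.021,0.023,0,0,-0,7,0.024,0.019,0.001,0,-0,7,0.027,0.017,-0,0,-0,7,0.028,0.014,-0,0,-0,7,0.029,0.01,-0,0,-0,7
end [ 0.3998 -0.1201  0.3597] [-0.0006 -0.0009 -1.    ]
```

Request:
{"api": "drive_tool", "payload": {
  "rows": [-0.023,0.027,-0.01,0,0,7,-0.02,0.029,-0.01,0,0,7,-0.016,0.032,-0.01,0,0,7,-0.012,0.033,-0.01,0,0,7,-0.008,0.034,-0.01,0,0,7,-0.003,0.036,-0.01,0,0,7,0,0.035,-0.01,0,0,7,0.005,0.035,-0.01,0,0,7,0.01,0.034,-0.01,0,0,7,0.013,0.033,-0.01,0,0,7,0.004,0.031,0,0,0,7,0.009,0.03,0,0,0,7,0.011,0.029,0,0,0,7,0.016,0.027,0,0,0,7,0.018,0.025,0,0,0,7,0.021,0.023,0,0,0,7,0.024,0.019,0,0,0,7,0.027,0.017,0,0,0,7,0.028,0.014,0,0,0,7,0.029,0.01,0,0,0,7],
  "fingers": 1
}}

```text
t: 1.82
tool_pos: [0.384, -0.1488, 0.3634]
ee_rot: [[0.245, -0.97, -0.005], [-0.97, -0.245, -0.006], [0.005, 0.006, -1.0]]
force: [0.5, -0.1, 0.1]
gripper_width: 0.0005
```

```bash
python3 - <<'E'
from plan import *
rows([((.39,-.125,.22),pitchR(0),15)],rd=3,rp=1)
E
```

```text
15
-0.001,-0.001,0.01,6,0.9,0.9,-0.002,0,0.009,5.9,0.8,0.9,-0.002,0.002,0.01,6,0.8,0.9,-0.002,0.002,0.009,6,0.9,0.8,-0.002,0.003,0.009,6,0.8,0.9,-0.002,0.004,0.008,6,0.9,0.9,-0.002,0.005,0.008,5.9,0.9,0.9,-0.002,0.006,0.008,6,0.8,0.9,-0.002,0.007,0.007,6,0.8,0.9,-0.002,0.007,0.006,6,0.9,0.8,-0.002,0.008,0.005,5.9,0.8,0.9,-0.002,0.008,0.004,6,0.9,0.9,-0.002,0.009,0.003,6,0.9,0.9,-0.002,0.009,0.003,6,0.8,0.9,-0.002,0.01,0.001,5.9,0.8,0.9
end [ 0.39   -0.1248  0.2198] [ 0.9992 -0.0411 -0.0005]
```

Request:
{"api": "drive_tool", "payload": {
  "rows": [-0.001,-0.001,0.01,6,0.9,0.9,-0.002,0,0.009,6,0.9,0.9,-0.002,0.002,0.01,6,0.9,0.9,-0.002,0.002,0.009,6,0.9,0.9,-0.002,0.003,0.009,6,0.9,0.9,-0.002,0.004,0.008,6,0.9,0.9,-0.002,0.005,0.008,6,0.9,0.9,-0.002,0.006,0.008,6,0.9,0.9,-0.002,0.007,0.007,6,0.9,0.9,-0.002,0.007,0.006,6,0.9,0.9,-0.002,0.008,0.005,6,0.9,0.9,-0.002,0.008,0.004,6,0.9,0.9,-0.002,0.009,0.003,6,0.9,0.9,-0.002,0.009,0.003,6,0.9,0.9,-0.002,0.01,0.001,6,0.9,0.9]
}}

```text
t: 3.07
tool_pos: [0.4092, -0.1479, 0.2451]
ee_rot: [[-0.043, -0.093, 0.995], [-0.999, -0.025, -0.046], [0.029, -0.995, -0.092]]
force: [0.8, -0.4, -0.5]
gripper_width: 0.0006
```

```bash
python3 - <<'E'
from plan import *
s=manip.sense(); print(s['t'],s['q'],s['tool_pos'],s['ee_rot'][:,2],s['dq'])
E
```

```text
3.0667 [-1.1863  0.366   2.4803  1.9599  1.3605 -1.3263] [ 0.4092 -0.1479  0.2451] [ 0.9947 -0.046  -0.0918] [ 0.4389  1.3935 -0.0012  1.3254  1.4614 -1.399 ]
```

```bash
cat > kin.py <<'E'
import numpy as np
from scipy.spatial.transform import Rotation as Rn
E
python3 - <<'E'
from plan import *
import itertools
s=manip.sense(); q=np.array(s['q']); Rm=np.array(s['ee_rot'])
Ra=lambda ax,a: Rn.from_euler(ax,a).as_matrix()
best=[]
for s1,s4,s5 in itertools.product([1,-1],repeat=3):
  for ax in 'yz':
   for s3 in [1,-1]:
    R=Ra('z',q[0])@Ra('y',q[1]+s3*q[2])@Ra(ax,s4*q[3])@Ra('y',s5*q[4])@Ra('z',s1*q[5]+np.pi)
    best.append((np.linalg.norm(R-Rm),s1,s4,s5,ax,s3))
print(sorted(best)[:4]); print(q,Rm)
json=__import__('json'); json.dump([dict(q=list(q),p=list(s['tool_pos']))],open('data.json','w'))
E
```

```text
[(np.float64(6.810905235208977e-16), 1, 1, 1, 'z', 1), (np.float64(1.3509224631746857), -1, -1, -1, 'z', 1), (np.float64(1.5401747039411082), -1, -1, -1, 'z', -1), (np.float64(1.6056620818114886), -1, -1, 1, 'y', 1)]
[-1.1863  0.366   2.4803  1.9599  1.3605 -1.3263] [[-0.0434 -0.093   0.9947]
 [-0.9986 -0.025  -0.046 ]
 [ 0.0292 -0.9954 -0.0918]]
```

```bash
python3 - <<'E'
from plan import *
rows([((.40,-.13,.36),pitchR(-50),8)],rd=3,rp=0)
E
```

```text
8
-0.002,-0.014,-0.003,-6,-0,0,-0.002,-0.014,-0.004,-5,-0,0,-0.001,-0.014,-0.005,-6,-0,1,-0.002,-0.013,-0.006,-5,-0,-0,-0.002,-0.012,-0.008,-6,-1,-0,-0.002,-0.011,-0.009,-6,0,0,-0.003,-0.01,-0.01,-5,0,0,-0.002,-0.01,-0.011,-6,0,0
end [ 0.4001 -0.1297  0.3601] [ 0.6387 -0.0248 -0.769 ]
```

Request:
{"api": "drive_tool", "payload": {
  "rows": [-0.002,-0.014,-0.003,-6,0,0,-0.002,-0.014,-0.004,-5,0,0,-0.002,-0.014,-0.005,-6,0,0,-0.002,-0.013,-0.006,-5,0,0]
}}

```text
t: 3.4
tool_pos: [0.413, -0.1543, 0.2559]
ee_rot: [[-0.025, -0.414, 0.91], [-0.998, 0.066, 0.003], [-0.061, -0.908, -0.414]]
force: [0.1, 0.7, -0.6]
gripper_width: 0.0005
```

```bash
cat > rec.py <<'E'
from plan import *
import json
s=manip.sense(); d=json.load(open('data.json')); d.append(dict(q=list(map(float,s['q'])),p=list(map(float,s['tool_pos'])))); json.dump(d,open('data.json','w'))
print(s['t'],np.array(s['q']),np.array(s['tool_pos']),np.array(s['ee_rot'])[:,2],np.array(s['force']))
E
python3 rec.py
```

```text
3.4 [-1.1207  0.0808  2.2431  1.5305  0.9638 -0.5749] [ 0.413  -0.1543  0.2559] [ 0.9102  0.0027 -0.4143] [ 0.0945  0.6509 -0.5814]
```

Request:
{"api": "drive_tool", "payload": {
  "rows": [-0.002,-0.012,-0.008,-6,-1,0,-0.002,-0.011,-0.009,-6,0,0,-0.003,-0.01,-0.01,-5,0,0,-0.002,-0.01,-0.011,-6,0,0]
}}

```text
t: 3.73
tool_pos: [0.4053, -0.1479, 0.2989]
ee_rot: [[-0.002, -0.672, 0.741], [-0.997, 0.056, 0.048], [-0.074, -0.739, -0.67]]
force: [0.7, 0.8, -0.6]
gripper_width: 0.0008
```

```bash
python3 rec.py; python3 - <<'E'
from plan import *
import json
from scipy.optimize import least_squares
D=json.load(open('data.json'))
D=[dict(q=[0.9577,0.3812,1.2983,0,1.4636,-.2153],p=[.2129,.5069,.2601])]+D
Ra=lambda ax,a: Rn.from_euler(ax,a).as_matrix()
def fk(v,q):
    a1,d1,L2,x3,L3,L6=v
    A=Ra('z',q[0]);B=A@Ra('y',q[1]);C=B@Ra('y',q[2]);E=C@Ra('z',q[3])@Ra('y',q[4])
    return A@[a1,0,d1]+B@[0,0,L2]+C@[x3,0,L3]+E@[0,0,L6]
f=lambda v: np.concatenate([fk(v,d['q'])-d['p'] for d in D])
r=least_squares(f,[0,.3,.4,0,.35,.3]); print(r.x,abs(r.fun).max(),r.fun)
E
```

```text
3.7333 [-1.0171 -0.0689  1.9803  0.9049  0.9852  0.1581] [ 0.4053 -0.1479  0.2989] [ 0.741   0.0477 -0.6699] [ 0.7295  0.7545 -0.6017]
[-0.1668  0.1398  0.6538  0.0768  0.4723  0.3721] 0.0961653123439308 [ 0.0962 -0.0676 -0.0131  0.0101  0.0092 -0.0032  0.0032 -0.005   0.0024
 -0.0203 -0.0111  0.0138]
```

```bash
cat > kin.py <<'E'
from plan import *
import json
from scipy.optimize import least_squares
Ra=lambda ax,a: Rn.from_euler(ax,a).as_matrix()
def frames(q):
    A=Ra('z',q[0]);B=A@Ra('y',q[1]);C=B@Ra('y',q[2]);F=C@Ra('z',q[3]);E=F@Ra('y',q[4])
    return A,B,C,F,E
def J(q,full=True):
    A,B,C,F,E=frames(q)
    cols=[A[:,1],A[:,2],B[:,2],C[:,2],F[:,1],E[:,2]]
    if full: cols+= [A[:,0],C[:,0],F[:,0],E[:,0]]
    return np.c_[tuple(cols)]
D=[dict(q=[0.9577,0.3812,1.2983,0,1.4636,-.2153],p=[.2129,.5069,.2601])]+json.load(open('data.json'))
def fit(full):
    M=np.vstack([J(d['q'],full) for d in D]);b=np.concatenate([d['p'] for d in D])
    x,_,rk,sv=np.linalg.lstsq(M,b,rcond=None); return x,M@x-b,rk,sv
E
python3 - <<'E'
from kin import *
for f in (0,1):
    x,r,rk,sv=fit(f); print(x,abs(r).max(),rk,sv[-3:])
E
```

```text
[ 0.1374  0.0804  0.4968  0.3149 -0.0337  0.2127] 0.04025389143321012 6 [1.212  0.95   0.2849]
[ 0.1175  0.1301  0.5371  0.3508  0.      0.228   0.      0.1031  0.
 -0.    ] 8.644541970692643e-06 10 [0.325  0.2332 0.0696]
```

```bash
cat >> kin.py <<'E'
P,_,_,_=fit(True)
lo=np.array([-3.11,-.89,.22,-1.42,.17,-2.88]);hi=np.array([3.11,2.33,2.48,4.56,2.85,2.88])
def fkp(q):
    A,B,C,F,E=frames(q); return J(q)@P, E@Ra('z',q[5]+np.pi)
def ik(p,R,q0):
    def f(q):
        a,b=fkp(q); return np.r_[(a-p)*5,(Rn.from_matrix(b).inv()*Rn.from_matrix(R)).as_rotvec()]
    r=least_squares(f,np.clip(q0,lo+1e-3,hi-1e-3),bounds=(lo,hi),xtol=1e-12,ftol=1e-12,gtol=1e-12); return r.x,np.abs(r.fun).max()
def allik(p,R,n=40,seed=0):
    g=np.random.default_rng(seed); S=[]
    for i in range(n):
        x,e=ik(p,R,g.uniform(lo,hi))
        if e<1e-5 and not any(np.abs(x-y).max()<1e-2 for y in S): S.append(x)
    return S
def marg(q): return np.minimum(q-lo,hi-q).min()
E
python3 - <<'E'
from kin import *
print(P); print(manip.sense()['q'])
for psi in (0,30):
  for yaw in (-60,-30,-2.4,30,60):
    R=pitchR(psi,yaw)
    tip=np.array([.46,-.125,.12]); p=tip-.022*R[:,2]
    print(psi,yaw,[ (x.round(2).tolist(),round(marg(x),2)) for x in allik(p,R)])
E
```

```text
[ 0.1175  0.1301  0.5371  0.3508  0.      0.228   0.      0.1031  0.
 -0.    ]
[-1.0171 -0.0689  1.9803  0.9049  0.9852  0.1581]
0 -60 [([-0.08, 0.87, 2.22, 4.11, 1.54, -1.61], np.float64(0.26))]
0 -30 []
0 -2.4 []
0 30 [([-1.14, 0.87, 2.21, 1.48, 1.58, -1.51], np.float64(0.27))]
0 60 [([-1.04, 0.86, 1.84, 1.09, 1.79, -1.18], np.float64(0.64))]
30 -60 [([-0.16, 1.21, 2.12, 4.12, 2.2, -1.4], np.float64(0.36))]
30 -30 [([-0.51, 1.39, 2.35, 3.18, 2.69, -1.55], np.float64(0.13))]
30 -2.4 [([-0.89, 1.4, 2.36, 1.84, 2.4, -2.27], np.float64(0.12))]
30 30 [([-1.04, 1.2, 2.11, 1.48, 2.09, -1.77], np.float64(0.37))]
30 60 [([-0.98, 1.13, 1.81, 1.23, 2.17, -1.35], np.float64(0.67))]
```

```bash
cat >> kin.py <<'E'
def V(psi,yaw=30,sg=1):
    y=np.radians(yaw);p=np.radians(psi); h=np.array([np.cos(y),np.sin(y),0]);u=np.array([0,0,1.])
    z=np.cos(p)*h+np.sin(p)*u; x=sg*(np.cos(p)*u-np.sin(p)*h); return np.c_[x,np.cross(z,x),z]
E
python3 - <<'E'
from kin import *
qc=np.array(manip.sense()['q'])
for sg in (1,-1):
  for yaw in (15,20,25,30,35,40):
   for psi in (0,8):
    R=V(psi,yaw,sg)
    o=[]
    for tip in ([.457,-.13,.112],[.457,-.13,.20]):
        x,e=ik(np.array(tip)-.022*R[:,2],R,[-1.1,.87,2.2,1.48,1.58,-1.5+sg*1.5]); o.append((x.round(2).tolist(),round(float(e),4),round(float(marg(x)),2)))
    print(sg,yaw,psi,o)
for sg in(1,-1):
  R=V(-90,30,sg); print(sg,[(x.round(2).tolist(),round(marg(x),2)) for x in allik(np.array([.66,-.127,.292]),R)])
E
```

```text
1 15 0 [([-1.13, 0.76, 2.26, 1.62, 1.44, -2.88], 0.1325, 0.0), ([-1.15, 0.58, 2.33, 1.7, 1.51, -2.88], 0.0352, 0.0)]
1 15 8 [([-1.13, 0.83, 2.23, 1.62, 1.56, -2.88], 0.1864, 0.0), ([-1.14, 0.65, 2.31, 1.7, 1.61, -2.88], 0.0792, 0.0)]
1 20 0 [([-1.14, 0.78, 2.22, 1.55, 1.48, -2.88], 0.1171, 0.0), ([-1.16, 0.61, 2.29, 1.62, 1.54, -2.88], 0.0165, 0.0)]
1 20 8 [([-1.13, 0.85, 2.19, 1.54, 1.59, -2.88], 0.1683, 0.0), ([-1.15, 0.67, 2.27, 1.62, 1.65, -2.88], 0.0617, 0.0)]
1 25 0 [([-1.14, 0.8, 2.18, 1.48, 1.51, -2.88], 0.0995, 0.0), ([-1.16, 0.63, 2.25, 1.54, 1.58, -2.87], 0.0, 0.01)]
1 25 8 [([-1.14, 0.87, 2.15, 1.48, 1.63, -2.88], 0.148, 0.0), ([-1.15, 0.69, 2.23, 1.56, 1.68, -2.88], 0.0417, 0.0)]
1 30 0 [([-1.14, 0.82, 2.14, 1.41, 1.54, -2.88], 0.0798, 0.0), ([-1.16, 0.63, 2.19, 1.47, 1.61, -2.82], 0.0, 0.06)]
1 30 8 [([-1.13, 0.89, 2.11, 1.42, 1.66, -2.88], 0.1254, 0.0), ([-1.15, 0.71, 2.19, 1.49, 1.72, -2.88], 0.0195, 0.0)]
1 35 0 [([-1.14, 0.83, 2.1, 1.35, 1.58, -2.88], 0.058, 0.0), ([-1.15, 0.63, 2.13, 1.4, 1.64, -2.76], 0.0, 0.12)]
1 35 8 [([-1.13, 0.9, 2.07, 1.36, 1.69, -2.88], 0.1
[... 1072 characters left out ...]
0.33], 0.0, 0.29)]
-1 30 8 [([-1.15, 0.99, 2.19, 1.46, 1.71, -0.05], 0.0, 0.29), ([-1.15, 0.73, 2.2, 1.5, 1.73, 0.21], 0.0, 0.28)]
-1 35 0 [([-1.15, 0.88, 2.14, 1.38, 1.59, 0.12], 0.0, 0.34), ([-1.15, 0.63, 2.13, 1.4, 1.64, 0.38], 0.0, 0.35)]
-1 35 8 [([-1.14, 0.98, 2.13, 1.39, 1.72, 0.03], 0.0, 0.35), ([-1.14, 0.73, 2.14, 1.43, 1.75, 0.27], 0.0, 0.34)]
-1 40 0 [([-1.13, 0.87, 2.08, 1.31, 1.62, 0.18], 0.0, 0.4), ([-1.13, 0.64, 2.06, 1.33, 1.68, 0.43], 0.0, 0.42)]
-1 40 8 [([-1.13, 0.96, 2.07, 1.33, 1.74, 0.1], 0.0, 0.41), ([-1.13, 0.73, 2.08, 1.37, 1.79, 0.33], 0.0, 0.4)]
1 [([-0.37, 0.59, 0.84, 0.0, 1.7, -0.89], np.float64(0.62))]
-1 [([-0.37, 0.59, 0.84, 0.0, 1.7, 2.25], np.float64(0.62))]
```

```bash
cat >> kin.py <<'E'
lim=np.array([2.39,2.39,3.14,3.14,3.14,3.14])*.7/12
def chain(wps,q):
    """list of (p,R,n): IK along, print step ratio"""
    p,R=fkp(q)
    for qq,Q,n in wps:
        p0,R0=p.copy(),R.copy(); rv=(Rn.from_matrix(R0).inv()*Rn.from_matrix(Q)).as_rotvec(); mx=0; 
        for i in range(1,n+1):
            p=p0+(np.array(qq)-p0)*i/n; R=R0@Rn.from_rotvec(rv*i/n).as_matrix()
            q2,e=ik(p,R,q); r=np.abs(q2-q)/lim; mx=max(mx,r.max()); q=q2
            if e>1e-4: print('  unreach',i,p,e)
        print(np.round(qq,3),n,'max ratio',round(mx,2),'deg/row',round(np.degrees(np.linalg.norm(rv))/n,1),'q',q.round(2),'marg',round(marg(q),2))
    return q
E
python3 - <<'E'
from kin import *
D_=V(-90,25,-1); 
q=chain([((.47,-.13,.40),D_,12),((.672,-.127,.40),D_,8),((.672,-.127,.292),D_,6),((.615,-.127,.292),D_,12)],np.array(manip.sense()['q']))
print('transit')
np.save('q_rel.npy',q)
q=chain([((.628,-.127,.345),D_,2),((.52,-.13,.36),D_,3),((.40,-.15,.30),V(-40,25,-1),8),((.42,-.147,.19),V(0,25,-1),7),((.437,-.139,.175),V(0,25,-1),2),((.437,-.139,.1125),V(0,25,-1),10),((.437,-.139,.107),V(0,25,-1),2),((.37,-.17,.107),V(0,25,-1),8)],q)
E
```

```text
[ 0.47 -0.13  0.4 ] 12 max ratio 1.35 deg/row 6.5 q [-0.51  0.2   1.16  0.    1.78  2.19] marg 0.69
[ 0.672 -0.127  0.4  ] 8 max ratio 0.62 deg/row 0.0 q [-0.36  0.62  0.49  0.    2.03  2.35] marg 0.27
[ 0.672 -0.127  0.292] 6 max ratio 0.34 deg/row 0.0 q [-0.36  0.62  0.8   0.    1.73  2.35] marg 0.53
[ 0.615 -0.127  0.292] 12 max ratio 0.1 deg/row 0.0 q [-0.39  0.51  1.   -0.    1.64  2.31] marg 0.57
transit
[ 0.628 -0.127  0.345] 2 max ratio 0.47 deg/row 0.0 q [-0.38  0.52  0.84  0.    1.79  2.32] marg 0.56
[ 0.52 -0.13  0.36] 3 max ratio 0.59 deg/row 0.0 q [-0.47  0.31  1.13 -0.    1.71  2.24] marg 0.64
[ 0.4  -0.15  0.3 ] 8 max ratio 0.87 deg/row 6.3 q [-1.11  0.03  1.9   0.91  1.32  1.3 ] marg 0.58
[ 0.42  -0.147  0.19 ] 7 max ratio 0.91 deg/row 5.7 q [-1.22  0.66  2.27  1.48  1.59  0.21] marg 0.21
[ 0.437 -0.139  0.175] 2 max ratio 0.22 deg/row 0.0 q [-1.16  0.71  2.26  1.54  1.58  0.17] marg 0.22
[ 0.437 -0.139  0.112] 10 max ratio 0.15 deg/row 0.0 q [-1.16  0.91  2.27  1.54  1.57 -0.04] marg 0.21
[ 0.437 -0.139  0.107] 2 max ratio 0.06 deg/row 0.0 q [-1.16  0.93  2.27  1.54  1.57 -0.06] marg 0.21
[ 0.37  -0.17   0.107] 8 max ratio 0.22 deg/row 0.0 q [-1.41  0.95  2.32  1.3   1.54 -0.13] marg 0.16
```

```bash
python3 - <<'E'
from kin import *
D_=V(-90,25,-1)
rows([((.47,-.13,.40),D_,16)],rd=3,rp=1)
chain([((.47,-.13,.40),D_,16)],np.array(manip.sense()['q']))
E
```

```text
16
-0.002,-0.007,-0.001,-2.5,1.9,3.7,-0.002,-0.007,-0.002,-2.5,1.9,3.7,-0.002,-0.007,-0.002,-2.5,1.9,3.7,-0.003,-0.007,-0.002,-2.5,1.9,3.7,-0.003,-0.006,-0.003,-2.5,1.9,3.7,-0.003,-0.007,-0.003,-2.5,1.9,3.7,-0.004,-0.005,-0.003,-2.5,1.9,3.7,-0.004,-0.005,-0.004,-2.5,1.9,3.7,-0.004,-0.005,-0.004,-2.5,1.9,3.7,-0.004,-0.005,-0.005,-2.5,1.9,3.6,-0.005,-0.003,-0.005,-2.5,1.9,3.7,-0.004,-0.004,-0.005,-2.5,1.9,3.7,-0.005,-0.003,-0.005,-2.6,1.9,3.7,-0.004,-0.002,-0.006,-2.5,1.9,3.7,-0.005,-0.002,-0.006,-2.5,1.9,3.7,-0.004,-0.001,-0.006,-2.5,1.9,3.7
end [ 0.4701 -0.1299  0.4001] [ 0.0002  0.0008 -1.    ]
[ 0.47 -0.13  0.4 ] 16 max ratio 1.01 deg/row 4.9 q [-0.51  0.2   1.16 -0.    1.78  2.19] marg 0.69
```

Request:
{"api": "drive_tool", "payload": {
  "rows": [-0.002,-0.007,-0.001,-2.5,1.9,3.7,-0.002,-0.007,-0.002,-2.5,1.9,3.7,-0.002,-0.007,-0.002,-2.5,1.9,3.7,-0.003,-0.007,-0.002,-2.5,1.9,3.7,-0.003,-0.006,-0.003,-2.5,1.9,3.7,-0.003,-0.007,-0.003,-2.5,1.9,3.7,-0.004,-0.005,-0.003,-2.5,1.9,3.7,-0.004,-0.005,-0.004,-2.5,1.9,3.7,-0.004,-0.005,-0.004,-2.5,1.9,3.7,-0.004,-0.005,-0.005,-2.5,1.9,3.7,-0.005,-0.003,-0.005,-2.5,1.9,3.7,-0.004,-0.004,-0.005,-2.5,1.9,3.7,-0.005,-0.003,-0.005,-2.5,1.9,3.7,-0.004,-0.002,-0.006,-2.5,1.9,3.7,-0.005,-0.002,-0.006,-2.5,1.9,3.7,-0.004,-0.001,-0.006,-2.5,1.9,3.7]
}}

```text
t: 5.07
tool_pos: [0.4709, -0.1277, 0.4074]
ee_rot: [[-0.925, -0.38, -0.027], [-0.38, 0.925, -0.0], [0.025, 0.01, -1.0]]
force: [-0.5, -0.5, 1.1]
gripper_width: 0.0006
```

```bash
python3 - <<'E'
from kin import *
s=manip.sense();print(s['t'],np.array(s['q']),s['tool_pos'],s['ee_rot'])
im=manip.grab_frame('wrist');cv2.imwrite('pics/w1.png',im[:,:,::-1])
D_=V(-90,25,-1)
rows([((.675,-.127,.40),D_,9)],rd=3,rp=1)
E
```

```text
5.0667 [-0.5017  0.2148  1.1236 -0.0137  1.8264  2.247 ] [ 0.4709 -0.1277  0.4074] [[-0.9247 -0.3797 -0.0268]
 [-0.3798  0.9251 -0.0004]
 [ 0.0249  0.0098 -0.9996]]
9
-0.021,-0.008,0,0.1,-0.2,-0.3,-0.021,-0.009,0,0.1,-0.1,-0.3,-0.021,-0.008,0.001,0,-0.2,-0.4,-0.021,-0.009,0,0.1,-0.2,-0.3,-0.02,-0.009,0.001,0.1,-0.1,-0.3,-0.021,-0.009,0,0.1,-0.2,-0.3,-0.021,-0.009,0.001,0.1,-0.2,-0.4,-0.02,-0.009,0.001,0,-0.1,-0.3,-0.021,-0.009,0,0.1,-0.2,-0.3
end [ 0.6749 -0.1265  0.4004] [-0.      0.0004 -1.    ]
```

View pics/w1.png

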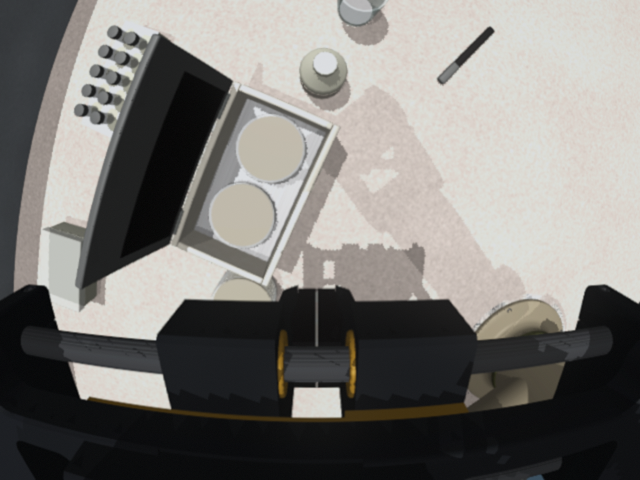

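The wrist view shows the lid's top edge running from (157,37) to (82,285), with the rack and box behind it and the closed fingers at (317,300). Next I move behind the lid, at height.

Request:
{"api": "drive_tool", "payload": {
  "rows": [-0.021,-0.009,0,0.1,-0.2,-0.3,-0.021,-0.009,0,0.1,-0.2,-0.3,-0.021,-0.009,0.001,0.1,-0.2,-0.3,-0.021,-0.009,0,0.1,-0.2,-0.3,-0.021,-0.009,0.001,0.1,-0.2,-0.3,-0.021,-0.009,0,0.1,-0.2,-0.3,-0.021,-0.009,0.001,0.1,-0.2,-0.3,-0.021,-0.009,0.001,0,-0.1,-0.3,-0.021,-0.009,0,0.1,-0.2,-0.3,0,0,0,0,0,0]
}}

```text
t: 5.95
tool_pos: [0.686, -0.127, 0.3964]
ee_rot: [[-0.9, -0.435, 0.01], [-0.435, 0.901, -0.002], [-0.008, -0.006, -1.0]]
force: [-0.4, 0.2, -1.0]
gripper_width: 0.0005
```

```bash
python3 - <<'E'
from kin import *
s=manip.sense();print(s['t'],np.array(s['q']),s['tool_pos'],s['ee_rot'])
im=manip.grab_frame('side');cv2.imwrite('pics/s2.png',im[:,:,::-1])
D_=V(-90,25,-1)
rows([((.675,-.127,.29),D_,6)],rd=3,rp=1)
E
```

```text
5.95 [-0.3529  0.652   0.4475  0.0019  2.0317  2.3397] [ 0.686  -0.127   0.3964] [[-0.9005 -0.4348  0.0102]
 [-0.4348  0.9005 -0.002 ]
 [-0.0083 -0.0062 -0.9999]]
6
0.002,0.001,0.018,-0.1,0.1,0.1,0.001,0.001,0.018,-0,0.1,0.1,0.002,0,0.017,-0.1,0,0.2,0.001,0.001,0.018,-0,0.1,0.1,0.002,0.001,0.018,-0.1,0.1,0.1,0.001,0.001,0.018,-0.1,0.1,0.1
end [ 0.6751 -0.1266  0.29  ] [-0.0007  0.0003 -1.    ]
```

View pics/s2.png

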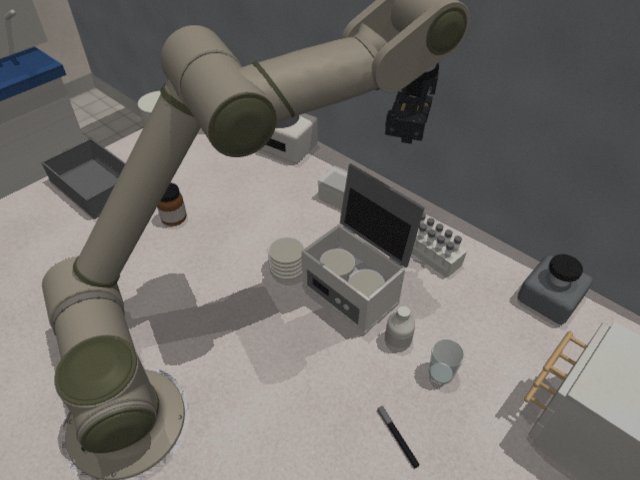

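Side view: the fingertips are at (405,140), behind and above the lid edge that runs (349,166)–(422,210), with free space below them. I'll descend behind the lid.

Request:
{"api": "drive_tool", "payload": {
  "rows": [0.001,0,0.018,0,0.1,0.1,0.001,0,0.018,0,0.1,0.1,0.001,0,0.018,0,0.1,0.1,0.001,0,0.018,0,0.1,0.1,0.001,0,0.018,0,0.1,0.1,0.001,0,0.014,0,0,0]
}}

```text
t: 6.5
tool_pos: [0.6755, -0.1311, 0.2942]
ee_rot: [[-0.902, -0.43, 0.014], [-0.431, 0.902, -0.012], [-0.008, -0.016, -1.0]]
force: [0.3, -1.0, 0.6]
gripper_width: 0.0005
```

```bash
python3 - <<'E'
from kin import *
s=manip.sense();print(s['t'],s['tool_pos'],s['ee_rot'],s['force'])
im=manip.grab_frame('side');cv2.imwrite('pics/s3.png',cv2.resize(im[60:330,230:530,::-1],None,fx=2.2,fy=2.2))
im=manip.grab_frame('top');cv2.imwrite('pics/t3.png',cv2.resize(im[120:290,260:490,::-1],None,fx=3.4,fy=3.4))
E
```

```text
6.5 [ 0.6755 -0.1311  0.2942] [[-0.9025 -0.4305  0.014 ]
 [-0.4307  0.9024 -0.0116]
 [-0.0077 -0.0165 -0.9998]] [ 0.3261 -0.9847  0.5941]
```

View pics/s3.png

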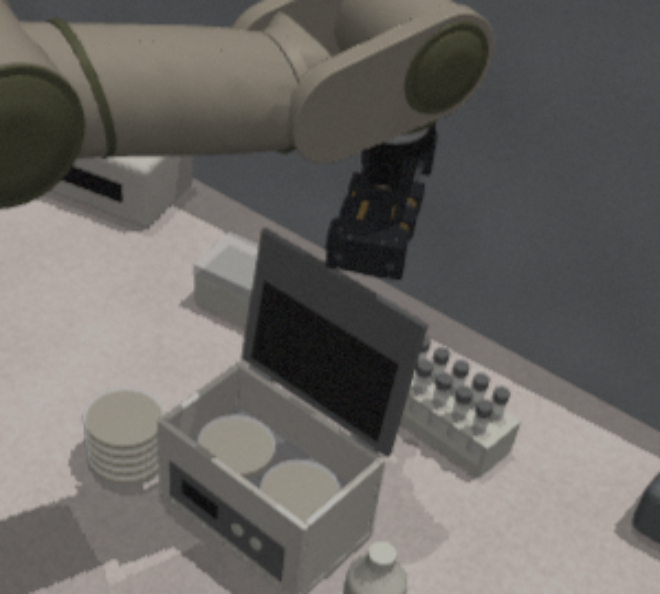

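View pics/t3.png

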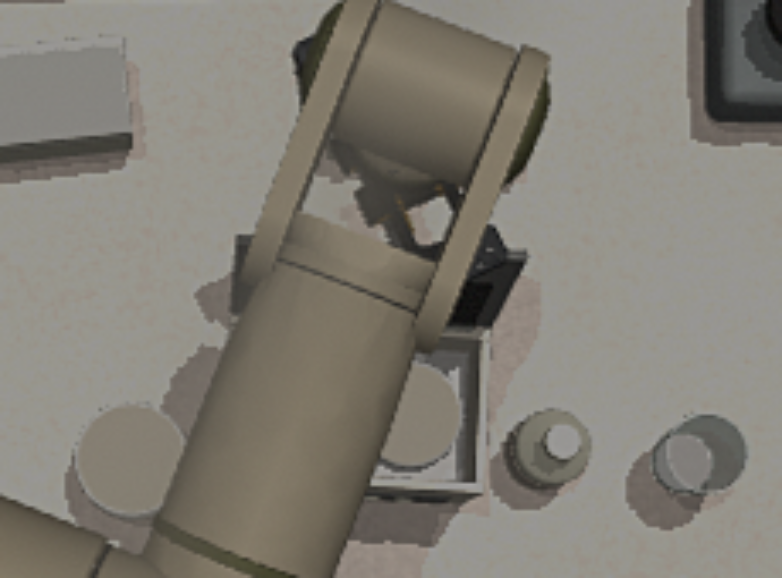

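Side zoom: the fingers have gone down behind the lid, hidden by it, and the gripper body at (370,255) sits above and behind the edge. I'll start the push in the -x direction.

Request:
{"api": "drive_tool", "payload": {
  "rows": [0.0036,0.001,0,0,0,0,0.0036,0.001,0,0,0,0,0.0036,0.001,0,0,0,0,0.0036,0.001,0,0,0,0,0.0036,0.001,0,0,0,0,0.0036,0.001,0,0,0,0,0.0036,0.002,0,0,0,0,0.0036,0.002,0,0,0,0]
}}

```text
t: 7.27
tool_pos: [0.6416, -0.1354, 0.2999]
ee_rot: [[-0.902, -0.431, 0.021], [-0.431, 0.902, -0.014], [-0.013, -0.022, -1.0]]
force: [1.0, 0.6, 1.5]
gripper_width: 0.0005
```

```bash
cat > look.py <<'E'
from kin import *
import sys
s=manip.sense();print(s['t'],s['tool_pos'],s['force'],s['ee_rot'][:,2])
n=sys.argv[1]
im=manip.grab_frame('side');cv2.imwrite(f'pics/{n}.png',cv2.resize(im[140:330,270:450,::-1],None,fx=3,fy=3,interpolation=cv2.INTER_CUBIC))
E
python3 look.py s4
```

```text
7.2667 [ 0.6416 -0.1354  0.2999] [1.0093 0.6358 1.5159] [ 0.0214 -0.0145 -0.9997]
```

View pics/s4.png

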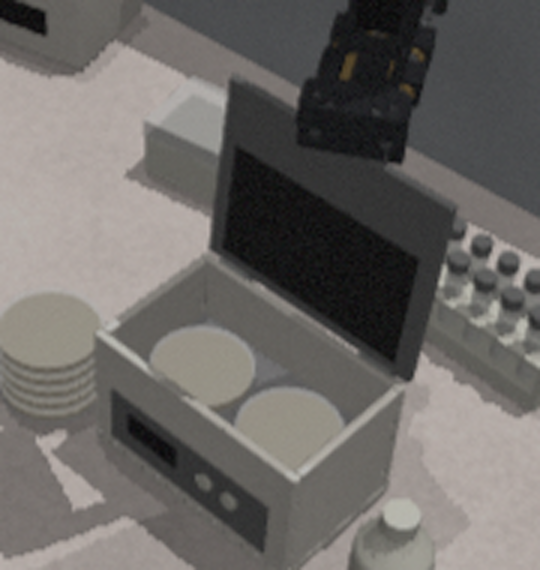

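```bash
cat > lid.py <<'E'
from kin import *
yw=np.radians(-2.4); X=np.array([np.cos(yw),np.sin(yw),0]);Y=np.array([-np.sin(yw),np.cos(yw),0]);Z=np.array([0,0,1.])
H=np.array([.6018,-.1266,.13])
def lp(th,s,y,z): # point at s from hinge to free edge, z outward
    return H+s*(-np.cos(th)*X+np.sin(th)*Z)+y*Y+z*(np.sin(th)*X+np.cos(th)*Z)
def px(n,p):
    c=manip.get_calibration(n); v=c['mtx']@(c['R']@p+c['t']); return v[:2]/v[2]
E
python3 - <<'E'
from lid import *
for th in (1.7,1.65,1.6,1.55,1.5,1.45,1.4,1.3,1.2,1.1,1,.9,.8,.7,.6,.5,.4,.3,.2,.1,0):
    print(th,'side L/R',px('side',lp(th,.165,.1,0)).round(1),px('side',lp(th,.165,-.1,0)).round(1),'zoom3 L',((px('side',lp(th,.165,.1,0))-[270,140])*3).round(0),'top L/R',px('top',lp(th,.165,.1,0)).round(1),px('top',lp(th,.165,-.1,0)).round(1))
E
```

```text
1.7 side L/R [348.2 164.7] [422.8 209.3] zoom3 L [235.  74.] top L/R [329.3 192.2] [415.3 197.3]
1.65 side L/R [345.7 166.1] [420.3 210.9] zoom3 L [227.  78.] top L/R [329.1 195.6] [415.3 200.7]
1.6 side L/R [343.1 167.6] [417.8 212.8] zoom3 L [219.  83.] top L/R [328.9 199.1] [415.2 204.1]
1.55 side L/R [340.4 169.3] [415.2 214.8] zoom3 L [211.  88.] top L/R [328.7 202.6] [415.  207.6]
1.5 side L/R [337.8 171.1] [412.6 217. ] zoom3 L [203.  93.] top L/R [328.5 206.1] [414.9 211.2]
1.45 side L/R [335.1 173.1] [410.  219.4] zoom3 L [195.  99.] top L/R [328.3 209.7] [414.7 214.7]
1.4 side L/R [332.5 175.3] [407.3 221.9] zoom3 L [187. 106.] top L/R [328.1 213.2] [414.5 218.3]
1.3 side L/R [327.1 180.1] [401.8 227.3] zoom3 L [171. 120.] top L/R [327.7 220.4] [413.9 225.4]
1.2 side L/R [321.9 185.4] [396.4 233.3] zoom3 L [156. 136.] top L/R [327.2 227.4] [413.3 232.4]
1.1 side L/R [316.8 191.1] [391.1 239.7] zoom3 L [141. 153.] top L/R [326.8 234.2] [412.6 239.2]
1 side L/R [312.  197.3] [385.8 246.5] zoom3 L [126. 172.] top L/R [326.4 240.7] [411.8 245.7]
0.9 side L/R [307.5 203.7] [380.
[... 235 characters left out ...]
.3 257.7] [409.  262.6]
0.6 side L/R [296.3 224. ] [367.9 275.3] zoom3 L [ 79. 252.] top L/R [324.9 262.3] [408.  267.2]
0.5 side L/R [293.5 230.8] [364.4 282.4] zoom3 L [ 70. 272.] top L/R [324.7 266.3] [407.  271.1]
0.4 side L/R [291.2 237.4] [361.5 289.2] zoom3 L [ 64. 292.] top L/R [324.4 269.7] [406.  274.5]
0.3 side L/R [289.5 243.7] [359.1 295.8] zoom3 L [ 59. 311.] top L/R [324.2 272.4] [404.9 277.1]
0.2 side L/R [288.4 249.8] [357.2 301.9] zoom3 L [ 55. 329.] top L/R [324.  274.4] [403.9 279.1]
0.1 side L/R [287.8 255.4] [355.9 307.5] zoom3 L [ 53. 346.] top L/R [323.8 275.8] [402.9 280.4]
0 side L/R [287.8 260.6] [355.2 312.6] zoom3 L [ 53. 362.] top L/R [323.7 276.5] [402.  281.1]
```

Side zoom: the lid's top-left corner is at about (231,78), which matches θ≈1.67, so contact has just begun. I'll keep pushing, trimming the height down slightly.

Request:
{"api": "drive_tool", "payload": {
  "rows": [0.0036,0.003,0.002,0,0,0,0.0036,0.003,0.002,0,0,0,0.0036,0.003,0.002,0,0,0,0.0036,0.003,0.002,0,0,0]
}}

```text
t: 7.65
tool_pos: [0.6221, -0.1306, 0.2913]
ee_rot: [[-0.902, -0.431, 0.023], [-0.431, 0.902, -0.015], [-0.014, -0.024, -1.0]]
force: [0.6, -0.5, 0.1]
gripper_width: 0.0001
```

```bash
python3 look.py s5
```

```text
7.65 [ 0.6221 -0.1306  0.2913] [ 0.563  -0.4772  0.1298] [ 0.0231 -0.0153 -0.9996]
```

View pics/s5.png

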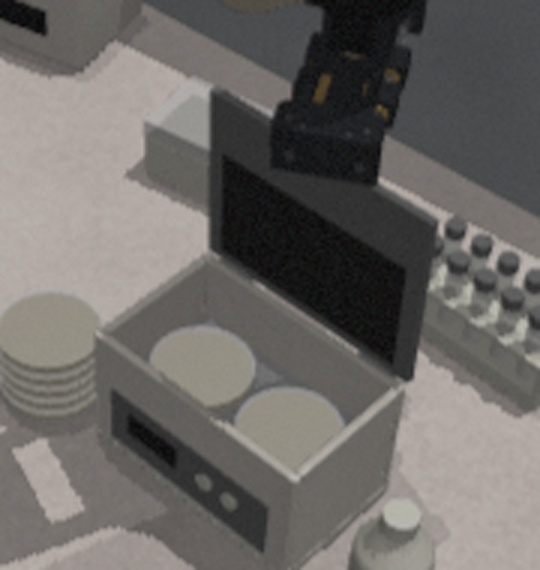

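Corner at (212,90), so θ≈1.55. I'll tip it past balance.

Request:
{"api": "drive_tool", "payload": {
  "rows": [0.0036,0.0017,0.0008,0,0,0,0.0036,0.0017,0.0008,0,0,0,0.0036,0.0017,0.0008,0,0,0]
}}

```text
t: 7.95
tool_pos: [0.6084, -0.1301, 0.2877]
ee_rot: [[-0.902, -0.431, 0.021], [-0.432, 0.902, -0.014], [-0.013, -0.022, -1.0]]
force: [1.0, -0.2, 1.0]
gripper_width: 0.001
```

```bash
python3 look.py s6
```

```text
7.95 [ 0.6084 -0.1301  0.2877] [ 0.992  -0.2229  0.9602] [ 0.0212 -0.0143 -0.9997]
```

View pics/s6.png

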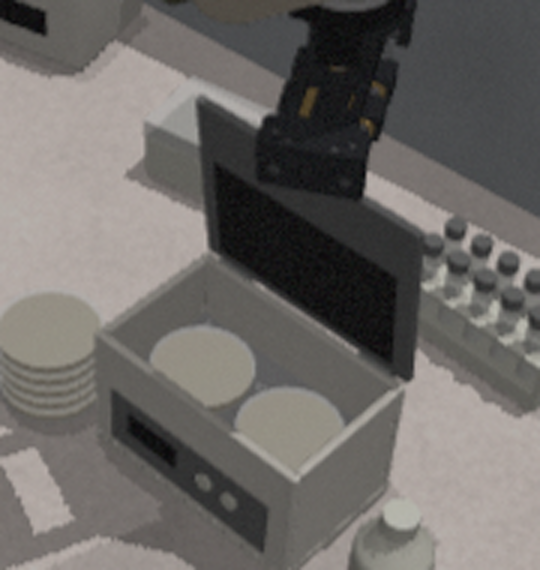

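Corner at (199,97), so θ≈1.47 and past balance. A little further, then I hold to see whether it leaves the finger by itself.

Request:
{"api": "drive_tool", "payload": {
  "rows": [0.0036,0.0017,0,0,0,0,0.0036,0.0017,0,0,0,0,0,0,0,0,0,0]
}}

```text
t: 8.25
tool_pos: [0.5987, -0.13, 0.2872]
ee_rot: [[-0.902, -0.431, 0.02], [-0.432, 0.902, -0.014], [-0.012, -0.021, -1.0]]
force: [-0.6, 0.6, -0.3]
gripper_width: 0.0002
```

```bash
python3 look.py s7; python3 - <<'E'
from kin import *
D=V(-90,25,-1)
rows([((.625,-.128,.345),D,3),((.52,-.13,.365),D,4),((.40,-.15,.30),V(-40,25,-1),9),((.42,-.147,.195),V(0,25,-1),8)],rd=3,rp=1)
E
```

```text
8.25 [ 0.5987 -0.13    0.2872] [-0.6022  0.5789 -0.2751] [ 0.0198 -0.0138 -0.9997]
24
-0.008,-0.004,-0.019,-0.4,0.2,0.2,-0.009,-0.003,-0.019,-0.4,0.3,0.2,-0.008,-0.003,-0.019,-0.4,0.2,0.2,0.024,0.011,-0.005,-0,-0,-0,0.024,0.01,-0.005,-0,-0,-0,0.024,0.011,-0.005,-0,-0,-0,0.024,0.01,-0.005,-0,-0,-0,0.013,0.004,0.007,-0,-5.6,-0,0.014,0.003,0.006,-0,-5.5,-0,0.014,0.004,0.005,-0,-5.6,-0,0.014,0.004,0.003,-0,-5.5,-0,0.015,0.003,0.001,-0,-5.6,-0,0.015,0.004,0.001,-0,-5.5,-0,0.015,0.004,-0.002,-0,-5.6,-0,0.015,0.003,-0.002,-0,-5.5,-0,0.014,0.004,-0.004,-0,-5.6,-0,0.008,-0.001,0.01,-0,-5,-0,0.01,-0,0.01,-0,-5,-0,0.01,-0.001,0.008,-0,-5,-0,0.011,-0.001,0.008,-0,-5,-0,0.011,-0.001,0.007,-0,-5,0,0.012,-0,0.006,-0,-5,0,0.013,-0.001,0.004,-0,-5,0,0.013,-0.001,0.004,-0,-5,0
end [ 0.4203 -0.1471  0.1947] [ 0.9066  0.422  -0.0001]
```

View pics/s7.png

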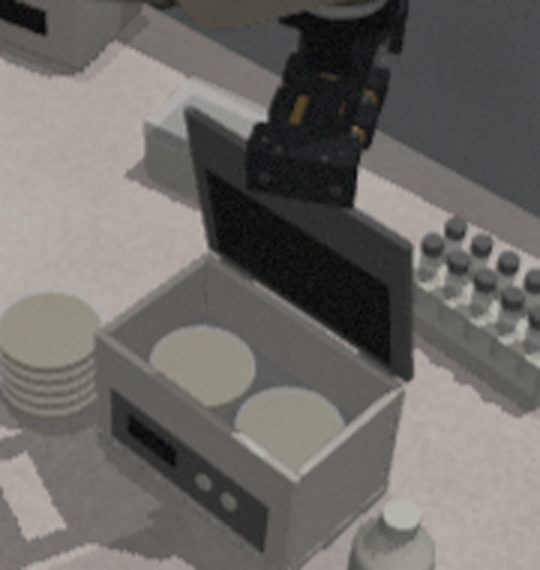

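Corner at (187,107), so θ≈1.40 and it is falling free. Now I retreat up and over the lid.

Request:
{"api": "drive_tool", "payload": {
  "rows": [-0.009,-0.004,-0.02,-0.4,0.3,0.2,-0.009,-0.004,-0.021,-0.4,0.3,0.2,-0.008,-0.003,-0.021,-0.4,0.3,0.2,0.024,0.011,-0.006,0,0,0,0.027,0.012,-0.005,0,0,0,0.027,0.012,-0.004,0,0,0,0.027,0.011,-0.002,0,0,0]
}}

```text
t: 8.88
tool_pos: [0.5139, -0.1316, 0.3668]
ee_rot: [[-0.906, -0.423, -0.009], [-0.423, 0.906, 0.0], [0.008, 0.004, -1.0]]
force: [0.0, -0.5, -0.5]
gripper_width: 0.0002
```

```bash
python3 - <<'E'
from kin import *
s=manip.sense();print(s['t'],s['tool_pos'],s['force'],s['q'],s['dq'])
w=[((.40,-.15,.30),V(-40,25,-1),9),((.42,-.147,.195),V(0,25,-1),8)]
rows(w,rd=3,rp=1); chain(w,np.array(s['q']))
E
```

```text
8.8833 [ 0.5139 -0.1316  0.3668] [ 0.0299 -0.5261 -0.5012] [-0.4724  0.2966  1.1227 -0.0037  1.7302  2.2317] [-0.3325 -0.669   0.9068 -0.0048 -0.246  -0.3347]
17
0.012,0.003,0.008,0,-5.6,-0,0.013,0.004,0.006,0.1,-5.6,-0,0.014,0.003,0.005,-0,-5.6,-0,0.014,0.004,0.003,-0,-5.6,-0,0.014,0.003,0.003,0,-5.6,-0,0.014,0.004,0.001,0,-5.6,-0,0.015,0.003,-0.001,0.1,-5.6,-0.1,0.014,0.004,-0.002,-0,-5.6,0,0.014,0.003,-0.003,0,-5.6,0,0.008,-0.001,0.01,0,-5,0,0.01,-0,0.01,0,-5,0,0.01,-0.001,0.008,0,-5,0,0.011,-0.001,0.008,0,-5,0,0.011,-0,0.007,0,-5,0,0.012,-0.001,0.006,0,-5,0,0.013,-0.001,0.004,0,-5,0,0.013,-0,0.004,0,-5,0
end [ 0.4198 -0.1466  0.1947] [ 0.906   0.4232 -0.0007]
[ 0.4  -0.15  0.3 ] 9 max ratio 0.78 deg/row 5.6 q [-1.11  0.03  1.9   0.91  1.32  1.3 ] marg 0.58
[ 0.42  -0.147  0.195] 8 max ratio 0.78 deg/row 5.0 q [-1.22  0.64  2.27  1.48  1.59  0.23] marg 0.21
```

Request:
{"api": "drive_tool", "payload": {
  "rows": [0.012,0.003,0.008,0,-5.6,0,0.013,0.004,0.006,0,-5.6,0,0.014,0.003,0.005,0,-5.6,0,0.014,0.004,0.003,0,-5.6,0,0.014,0.003,0.003,0,-5.6,0,0.014,0.004,0.001,0,-5.6,0,0.015,0.003,-0.001,0,-5.6,0,0.014,0.004,-0.002,0,-5.6,0,0.014,0.003,-0.003,0,-5.6,0]
}}

```text
t: 9.63
tool_pos: [0.3962, -0.1488, 0.3028]
ee_rot: [[-0.546, -0.419, 0.726], [-0.272, 0.908, 0.319], [-0.792, -0.023, -0.61]]
force: [-0.3, -0.5, -0.1]
gripper_width: 0.0004
```

```bash
python3 - <<'E'
from kin import *
s=manip.sense();print(s['t'],s['tool_pos'],s['force'],s['q'],s['dq'],s['ee_rot'][:,2])
w=[((.415,-.149,.195),V(0,25,-1),8)]
rows(w,rd=3,rp=1); chain(w,np.array(s['q']))
E
python3 look.py s8
```

```text
9.6333 [ 0.3962 -0.1488  0.3028] [-0.3259 -0.453  -0.0981] [-1.1412  0.0178  1.9313  0.954   1.3321  1.2451] [-1.0835  0.0928  0.9555  1.2511  0.4375 -1.8187] [ 0.7256  0.3191 -0.6096]
8
0.009,-0.001,0.01,-0.1,-4.7,0.1,0.011,-0,0.009,-0.1,-4.7,0.2,0.01,-0.001,0.008,-0,-4.7,0.1,0.012,-0.001,0.008,-0.1,-4.7,0.2,0.012,-0.001,0.006,-0.1,-4.7,0.1,0.013,-0.001,0.005,-0.1,-4.7,0.2,0.013,-0.001,0.005,-0.1,-4.7,0.1,0.013,-0.001,0.003,-0.1,-4.7,0.2
end [ 0.4153 -0.1492  0.1948] [0.906  0.4232 0.0004]
[ 0.415 -0.149  0.195] 8 max ratio 0.77 deg/row 4.7 q [-1.24  0.64  2.27  1.47  1.59  0.22] marg 0.21
9.6333 [ 0.3962 -0.1488  0.3028] [-0.3259 -0.453  -0.0981] [ 0.7256  0.3191 -0.6096]
```

View pics/s8.png

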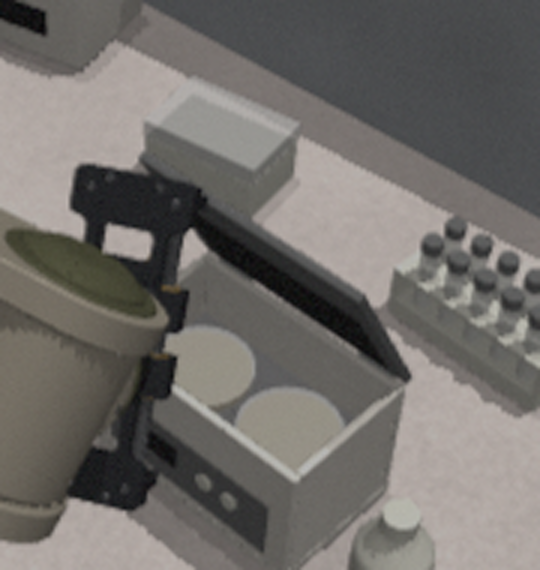

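Side zoom: the lid's front-right corner is at about (360,298), so θ≈1.08 and falling. The gripper is already in front of the lid. I'll finish levelling the tool below the lid's path.

Request:
{"api": "drive_tool", "payload": {
  "rows": [0.01,-0.001,0.01,0,-4.8,0.1,0.011,0,0.01,0,-4.8,0.1,0.011,-0.001,0.009,0,-4.8,0.1,0.013,-0.001,0.009,0,-4.8,0.1,0.013,-0.001,0.007,0,-4.8,0.1,0.014,-0.001,0.006,0,-4.8,0.1]
}}

```text
t: 10.18
tool_pos: [0.4117, -0.1527, 0.2141]
ee_rot: [[-0.112, -0.403, 0.908], [-0.078, 0.915, 0.396], [-0.991, -0.027, -0.134]]
force: [0.5, -0.3, 0.6]
gripper_width: 0.0003
```

```bash
python3 - <<'E'
from kin import *
s=manip.sense();print(s['t'],s['tool_pos'],s['force'],s['q'],s['dq'],s['ee_rot'][:,2])
w=[((.435,-.14,.18),V(0,25,-1),4)]
rows(w,rd=3,rp=1); chain(w,np.array(s['q']))
E
python3 look.py s9
```

```text
10.1833 [ 0.4117 -0.1527  0.2141] [ 0.541  -0.3206  0.6065] [-1.2499  0.4774  2.2458  1.4333  1.4843  0.3914] [-0.0157  1.3249  0.3977  0.6479  0.6545 -1.7598] [ 0.9082  0.3964 -0.1344]
4
0.008,0.001,0.008,-0.3,-1.9,0.4,0.007,0,0.007,-0.4,-2,0.3,0.008,0.001,0.007,-0.3,-1.9,0.4,0.009,0.001,0.007,-0.3,-1.9,0.3
end [ 0.4347 -0.1397  0.1797] [ 0.9064  0.4223 -0.0007]
[ 0.435 -0.14   0.18 ] 4 max ratio 0.39 deg/row 2.0 q [-1.17  0.69  2.26  1.54  1.58  0.19] marg 0.22
10.1833 [ 0.4117 -0.1527  0.2141] [ 0.541  -0.3206  0.6065] [ 0.9082  0.3964 -0.1344]
```

View pics/s9.png

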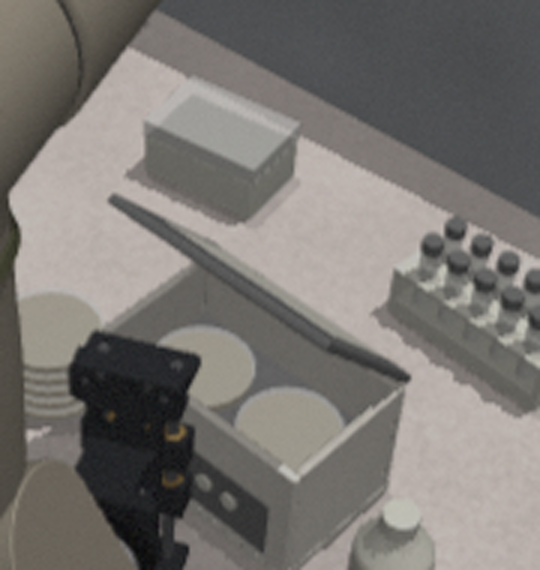

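Side zoom: the lid's left corner is at (110,200), so θ≈0.87. The gripper is level at (130,450), in front of and below the lid edge. I'll slide the fingers under the lid.

```bash
python3 - <<'E'
from kin import *
w=[((.452,-.136,.178),V(0,25,-1),4)]
rows(w,rd=3,rp=1); chain(w,np.array(manip.sense()['q']))
E
```

```text
4
0.006,0,0.012,-0.3,-1.9,0.2,0.007,0,0.011,-0.3,-1.8,0.2,0.007,0,0.012,-0.4,-1.9,0.2,0.008,0,0.011,-0.3,-1.9,0.2
end [ 0.452  -0.1362  0.1775] [0.9063 0.4227 0.0005]
[ 0.452 -0.136  0.178] 4 max ratio 0.36 deg/row 1.9 q [-1.11  0.7   2.24  1.59  1.57  0.21] marg 0.24
```

Request:
{"api": "drive_tool", "payload": {
  "rows": [0.007,0,0.012,-0.3,-1.9,0.2,0.007,0,0.011,-0.3,-1.9,0.2,0.007,0,0.012,-0.3,-1.9,0.2]
}}

```text
t: 10.48
tool_pos: [0.4432, -0.1423, 0.1823]
ee_rot: [[-0.032, -0.419, 0.908], [-0.008, 0.908, 0.418], [-0.999, 0.006, -0.032]]
force: [0.3, -0.2, 0.5]
gripper_width: 0.0005
```

```bash
python3 look.py s10
```

```text
10.4833 [ 0.4432 -0.1423  0.1823] [ 0.2643 -0.2481  0.5154] [ 0.9076  0.4185 -0.0324]
```

View pics/s10.png

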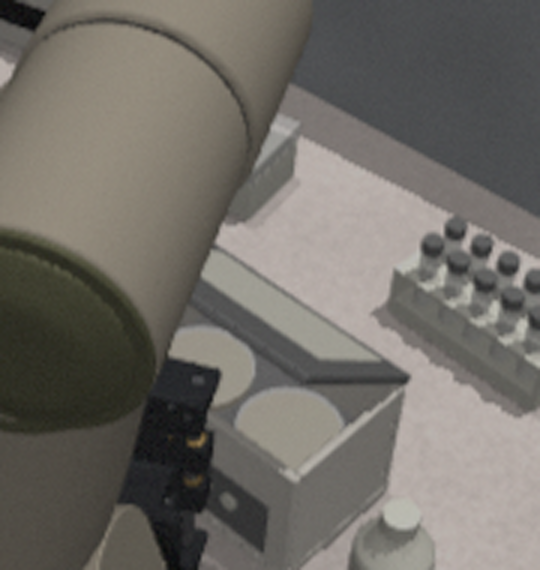

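The lid's right corner is at about (303,380), so θ≈0.70, and the fingers are beneath and just ahead of the edge. I'll advance a little further, then give way downward.

Request:
{"api": "drive_tool", "payload": {
  "rows": [0.002,0,0.01,0,-1.5,0,0.002,0,0.002,0,-0.5,0]
}}

```text
t: 10.7
tool_pos: [0.4558, -0.1362, 0.1772]
ee_rot: [[-0.002, -0.425, 0.905], [0.008, 0.905, 0.425], [-1.0, 0.008, 0.002]]
force: [0.3, -0.4, -0.4]
gripper_width: 0.0004
```

```bash
python3 look.py s11
```

```text
10.7 [ 0.4558 -0.1362  0.1772] [ 0.2811 -0.4311 -0.3705] [0.9052 0.4251 0.0016]
```

View pics/s11.png

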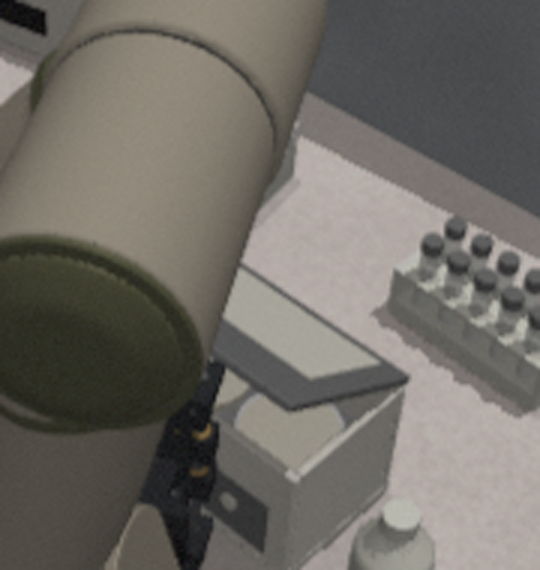

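The right corner is at (290,410), so θ≈0.55, and the fingertip is under the lid with about a 10 mm gap. I'll move down with the lid so it meets the fingers softly.

Request:
{"api": "drive_tool", "payload": {
  "rows": [0.006,0,0,0,0,0,0.006,0,0,0,0,0]
}}

```text
t: 10.92
tool_pos: [0.4552, -0.1359, 0.1663]
ee_rot: [[-0.002, -0.428, 0.904], [0.003, 0.904, 0.428], [-1.0, 0.003, -0.001]]
force: [0.1, -0.6, 0.4]
gripper_width: 0.0007
```

```bash
python3 look.py s12
```

```text
10.9167 [ 0.4552 -0.1359  0.1663] [ 0.0945 -0.5752  0.4495] [ 0.9039  0.4277 -0.0007]
```

View pics/s12.png

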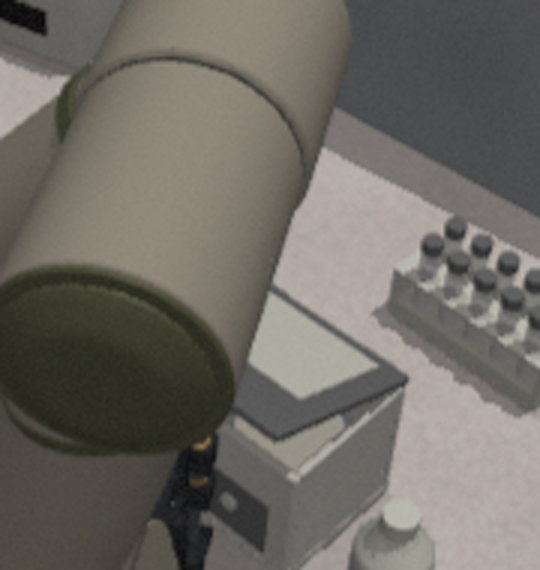

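Request:
{"api": "drive_tool", "payload": {
  "rows": [0.003,0,0,0,0,0,0.002,0,-0.001,0,0,0]
}}

```text
t: 11.13
tool_pos: [0.4538, -0.1368, 0.1603]
ee_rot: [[-0.004, -0.427, 0.904], [0.002, 0.904, 0.427], [-1.0, 0.004, -0.003]]
force: [0.5, -0.3, -2.0]
gripper_width: 0.0003
```

```bash
python3 look.py s13
```

```text
11.1333 [ 0.4538 -0.1368  0.1603] [ 0.5448 -0.2718 -2.0221] [ 0.9041  0.4273 -0.0025]
```

View pics/s13.png

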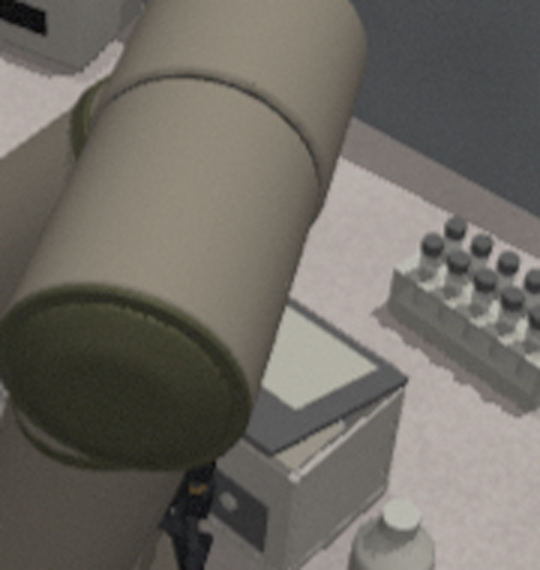

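Force z reads −2.0 N: the lid now rests on the fingers at θ≈0.38. I'll hold briefly to confirm.

Request:
{"api": "drive_tool", "payload": {
  "rows": [0,0,0,0,0,0,0,0,0,0,0,0]
}}

```text
t: 11.35
tool_pos: [0.4534, -0.137, 0.1597]
ee_rot: [[-0.006, -0.427, 0.904], [0.003, 0.904, 0.427], [-1.0, 0.005, -0.004]]
force: [0.5, 0.6, -1.8]
gripper_width: 0.0003
```

```bash
python3 look.py s14; python3 - <<'E'
import cv2
from kin import *
im=manip.grab_frame('top');cv2.imwrite('pics/t14.png',cv2.resize(im[150:330,260:490,::-1],None,fx=3.2,fy=3.2))
im=manip.grab_frame('wrist');cv2.imwrite('pics/w14.png',im[:,:,::-1])
E
```

```text
11.35 [ 0.4534 -0.137   0.1597] [ 0.513   0.5652 -1.7503] [ 0.9042  0.4271 -0.0038]
```

View pics/s14.png

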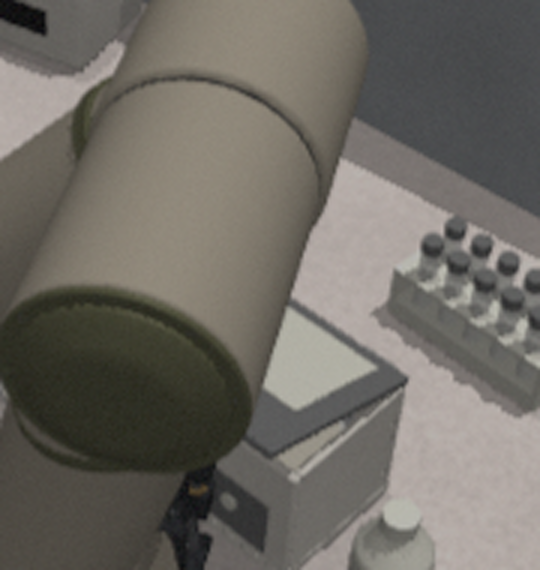

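View pics/t14.png

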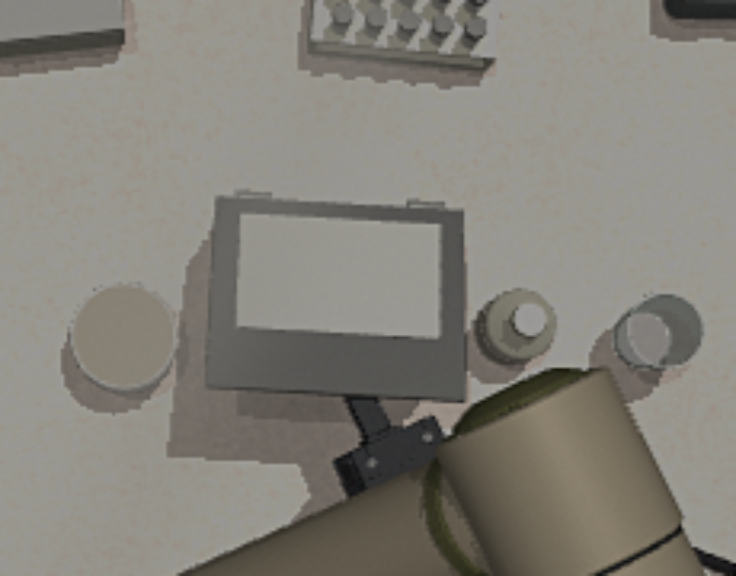

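View pics/w14.png

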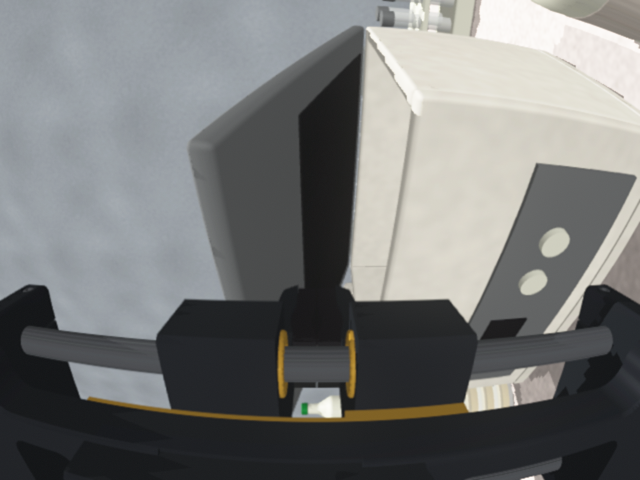

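Top view: only the finger tip at (368,410) reaches under the lid's front edge. The gripper body is in front of the edge and clear of it, and the stack at (125,335) and bottle at (515,325) have not moved. The lid is caught and still at θ≈0.35. I'll lower it while drawing the fingers back clear of the case front.

Request:
{"api": "drive_tool", "payload": {
  "rows": [0.001,0,-0.003,0,0,0,0.002,0,-0.003,0,0,0,0.002,0,-0.003,0,0,0,0.002,0,-0.003,0,0,0,0.002,0,-0.003,0,0,0,0.002,0,-0.003,0,0,0]
}}

```text
t: 12.0
tool_pos: [0.4358, -0.1454, 0.1484]
ee_rot: [[-0.004, -0.427, 0.904], [0.001, 0.904, 0.427], [-1.0, 0.003, -0.003]]
force: [0.5, 0.5, -1.7]
gripper_width: 0.0005
```

Request:
{"api": "drive_tool", "payload": {
  "rows": [0.0025,0,0,0,0,0,0.0025,0,0,0,0,0,0.0025,0,0,0,0,0,0.0025,0,0,0,0,0,0.0025,0,0,0,0,0,0.0025,0,0,0,0,0,0.0025,0,0,0,0,0,0.0025,0,0,0,0,0]
}}

```text
t: 12.67
tool_pos: [0.4353, -0.1461, 0.1261]
ee_rot: [[-0.004, -0.426, 0.905], [0.002, 0.905, 0.426], [-1.0, 0.004, -0.002]]
force: [-1.1, -0.1, -1.6]
gripper_width: 0.0006
```

```bash
python3 look.py s15;  python3 - <<'E'
from kin import *
im=manip.grab_frame('wrist');cv2.imwrite('pics/w15.png',im[:,:,::-1])
E
```

```text
12.6667 [ 0.4353 -0.1461  0.1261] [-1.1248 -0.0979 -1.6468] [ 0.9048  0.4259 -0.0025]
```

View pics/w15.png

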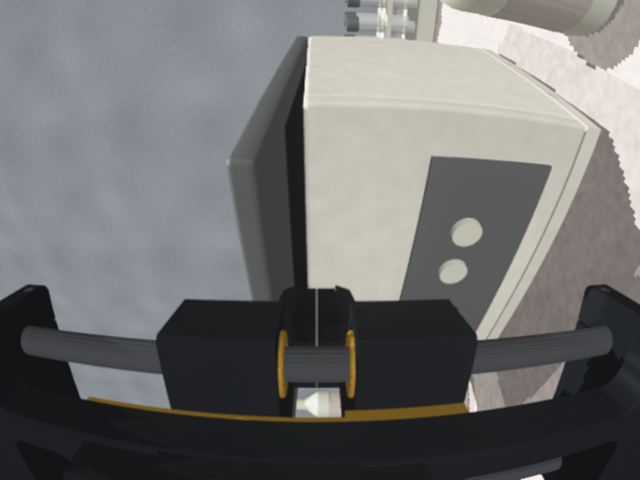

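The lid is nearly down in the wrist view: its front edge at (235,165)–(275,300) is a narrow wedge from the rim at x≈305. The fingers are outside the case front. Continuing at about 20 mm/s.

Request:
{"api": "drive_tool", "payload": {
  "rows": [0.002,0,0,0,0,0,0.002,0,0,0,0,0,0.002,0,0,0,0,0,0.002,0,0,0,0,0]
}}

```text
t: 13.1
tool_pos: [0.4354, -0.1461, 0.1176]
ee_rot: [[-0.004, -0.426, 0.905], [0.002, 0.905, 0.426], [-1.0, 0.003, -0.003]]
force: [-1.2, 0.4, -0.1]
gripper_width: 0.0007
```

Request:
{"api": "drive_tool", "payload": {
  "rows": [0.0015,0,0,0,0,0,0.0015,0,0,0,0,0]
}}

```text
t: 13.27
tool_pos: [0.4353, -0.1461, 0.1142]
ee_rot: [[-0.004, -0.426, 0.905], [0.002, 0.905, 0.426], [-1.0, 0.003, -0.002]]
force: [0.2, 0.0, 0.1]
gripper_width: 0.0004
```

Request:
{"api": "drive_tool", "payload": {
  "rows": [0.001,0,0,0,0,0,0.001,0,0,0,0,0]
}}

```text
t: 13.43
tool_pos: [0.4354, -0.1461, 0.1121]
ee_rot: [[-0.003, -0.426, 0.905], [0.002, 0.905, 0.426], [-1.0, 0.003, -0.002]]
force: [0.0, 0.1, 0.2]
gripper_width: 0.0002
```

```bash
python3 look.py s16;  python3 - <<'E'
from kin import *
im=manip.grab_frame('wrist');cv2.imwrite('pics/w16.png',im[:,:,::-1])
E
```

```text
13.4333 [ 0.4354 -0.1461  0.1121] [0.0032 0.0858 0.229 ] [ 0.9049  0.4257 -0.0017]
```

View pics/w16.png

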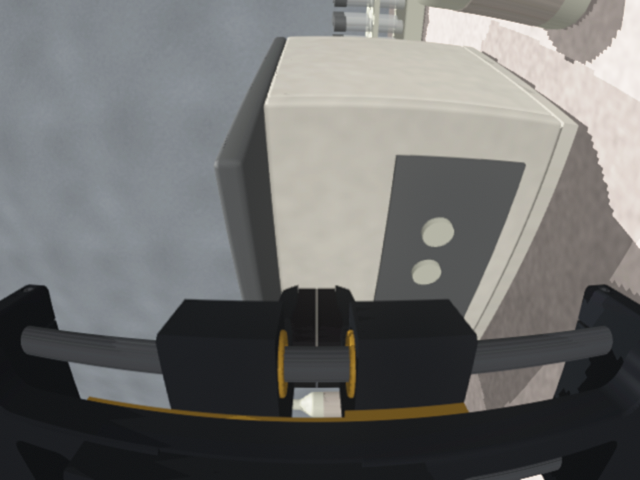

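View pics/s16.png

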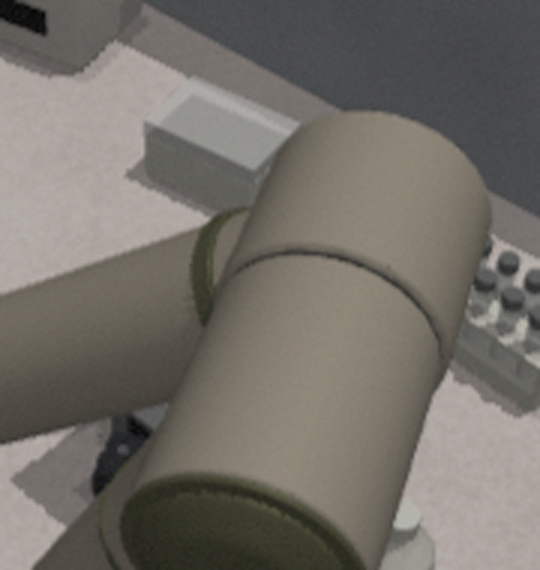

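Wrist view: the lid lies flat on the rim with no gap along x≈268–280, and the force is about 0. I'll drop the fingers a few mm more and withdraw straight back.

Request:
{"api": "drive_tool", "payload": {
  "rows": [0.0015,0,0,0,0,0,0.0015,0,0,0,0,0,0.0005,0,-0.003,0,0,0,0,0,-0.006,0,0,0,0,0,-0.008,0,0,0,0,0,-0.008,0,0,0,0,0,-0.008,0,0,0,0,0,-0.008,0,0,0,0,0,-0.008,0,0,0,0,0,-0.008,0,0,0]
}}

```text
t: 14.37
tool_pos: [0.3799, -0.1713, 0.1088]
ee_rot: [[-0.001, -0.428, 0.904], [0.002, 0.904, 0.428], [-1.0, 0.002, -0.0]]
force: [-0.3, -0.1, -0.0]
gripper_width: 0.0007
```

```bash
python3 - <<'E'
from kin import *
s=manip.sense(); print(s['t'],s['q'],s['tool_pos'],s['force'])
for w in ([((.36,-.19,.26),V(0,25,-1),12)],[((.36,-.22,.26),V(-30,25,-1),14)]): chain(w,np.array(s['q']))
rows(w,rd=3)
E
```

```text
14.3667 [-1.3729  0.9355  2.2972  1.3275  1.5483 -0.0863] [ 0.3799 -0.1713  0.1088] [-0.2857 -0.0756 -0.009 ]
[ 0.36 -0.19  0.26] 12 max ratio 0.31 deg/row 0.0 q [-1.45  0.43  2.21  1.29  1.72  0.48] marg 0.27
[ 0.36 -0.22  0.26] 14 max ratio 0.48 deg/row 2.1 q [-1.37  0.19  1.98  1.01  1.46  0.94] marg 0.5
14
-0.011,-0.003,-0.003,0,2.1,-0,-0.011,-0.002,-0.003,0.1,2.2,-0,-0.01,-0.003,-0.003,-0,2.1,-0,-0.01,-0.002,-0.004,0,2.2,-0,-0.011,-0.003,-0.005,0,2.1,-0,-0.01,-0.002,-0.005,0.1,2.1,-0,-0.01,-0.003,-0.005,-0,2.2,-0,-0.01,-0.002,-0.005,0,2.1,-0,-0.009,-0.003,-0.006,0,2.2,-0,-0.009,-0.002,-0.006,0.1,2.1,-0,-0.009,-0.003,-0.007,-0,2.1,-0,-0.009,-0.002,-0.006,0,2.2,-0,-0.009,-0.003,-0.008,0,2.1,-0,-0.008,-0.002,-0.007,0.1,2.2,-0
end [ 0.36   -0.2196  0.2599] [ 0.7849  0.3654 -0.5004]
```

Request:
{"api": "drive_tool", "payload": {
  "rows": [-0.011,-0.003,-0.003,0,2.1,0,-0.011,-0.003,-0.003,0,2.1,0,-0.011,-0.003,-0.003,0,2.1,0,-0.01,-0.003,-0.004,0,2.1,0,-0.01,-0.003,-0.005,0,2.1,0,-0.01,-0.003,-0.005,0,2.1,0,-0.01,-0.003,-0.005,0,2.1,0,-0.01,-0.003,-0.005,0,2.1,0,-0.01,-0.003,-0.006,0,2.1,0,-0.01,-0.003,-0.006,0,2.1,0,-0.009,-0.003,-0.007,0,2.1,0,-0.009,-0.002,-0.007,0,2.1,0,-0.009,-0.002,-0.007,0,2.1,0,-0.009,-0.002,-0.007,0,2.1,0,0,0,0,0,0,0,0,0,0,0,0,0]
}}

```text
t: 15.7
tool_pos: [0.3533, -0.2291, 0.2671]
ee_rot: [[-0.477, -0.413, 0.775], [-0.206, 0.911, 0.359], [-0.854, 0.011, -0.52]]
force: [-0.2, 0.2, -1.3]
gripper_width: 0.0001
```

```bash
python3 - <<'E'
from lid import *
s=manip.sense(); print(s['t'],s['tool_pos'],s['force'],s['dq'])
for n in ('side','top','wrist'): cv2.imwrite(f'pics/{n}_f.png',manip.grab_frame(n)[:,:,::-1])
for th in (0,.05):print([px(n,lp(th,.165,y,z)).round(1) for n in('side','top') for y in(.1,-.1) for z in (0,.008)])
E
```

```text
15.7 [ 0.3533 -0.2291  0.2671] [-0.2001  0.236  -1.2838] [-0.0074 -0.0245 -0.0139 -0.0136  0.0039  0.0165]
[array([287.8, 260.6]), array([287.7, 258.2]), array([355.2, 312.6]), array([355.4, 310.3]), array([323.7, 276.5]), array([323.8, 276.3]), array([402. , 281.1]), array([402.4, 280.9])]
[array([287.8, 258.1]), array([287.8, 255.6]), array([355.5, 310.2]), array([355.8, 307.7]), array([323.8, 276.2]), array([323.8, 275.9]), array([402.5, 280.9]), array([402.9, 280.5])]
```

View pics/side_f.png

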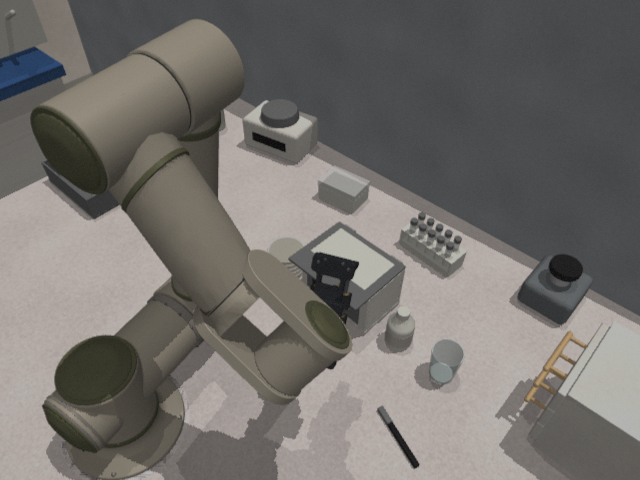

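View pics/top_f.png

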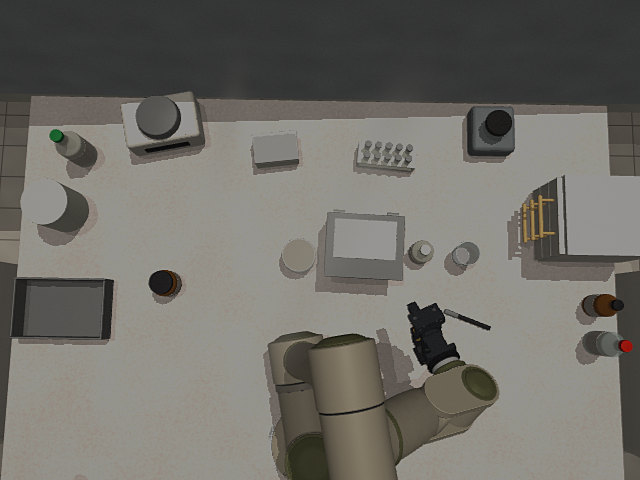

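View pics/wrist_f.png

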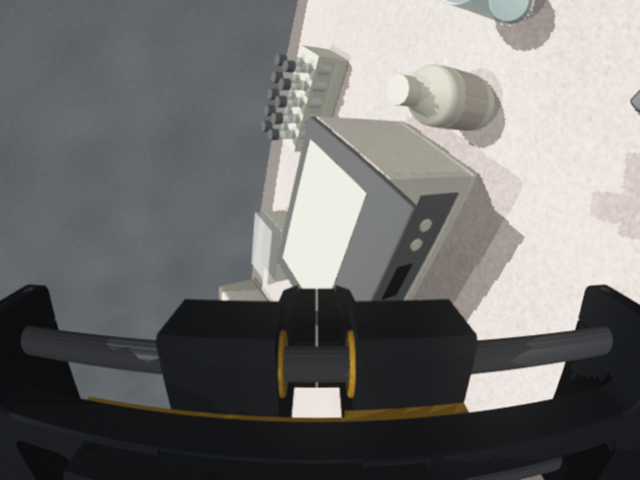

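```bash
python3 - <<'E'
import cv2,numpy as np
a=cv2.imread('pics/top0.png',0);b=cv2.imread('pics/top_f.png',0)
for n,(x0,y0,x1,y1) in dict(stack=(278,236,318,276),bottle=(408,238,436,268),beaker=(448,238,482,270),rack=(352,136,418,174),box=(246,128,304,172),marker=(440,306,494,332),jar=(144,266,184,300)).items():
    t=a[y0:y1,x0:x1]; s=b[y0-6:y1+6,x0-6:x1+6]; r=cv2.matchTemplate(s,t,cv2.TM_CCOEFF_NORMED); _,m,_,l=cv2.minMaxLoc(r); print(n,round(m,3),(l[0]-6,l[1]-6))
from station import manip
print(manip.sense()['t'],manip.job_done())
E
```

```text
stack 0.87 (0, 0)
bottle 0.999 (0, 0)
beaker 0.999 (0, 0)
rack 0.999 (0, 0)
box 0.999 (0, 0)
marker 0.86 (5, 2)
jar 0.999 (0, 0)
the job is handed in; nothing more can be done
15.85 None
```

```bash
python3 - <<'E'
import cv2
for v,(x0,y0,x1,y1) in dict(top=(462,310,494,334),side=(372,400,424,470)).items():
    a=cv2.imread(f'pics/{v}0.png',0);b=cv2.imread(f'pics/{v}_f.png',0)
    r=cv2.matchTemplate(b[y0-6:y1+6,x0-6:x1+6],a[y0:y1,x0:x1],cv2.TM_CCOEFF_NORMED);_,m,_,l=cv2.minMaxLoc(r);print(v,m,l[0]-6,l[1]-6)
E
```

```text
top 0.9996222853660583 0 0
side 0.9991228580474854 0 0
```

The dish warmer is shut and handed in at t = 15.85 s, well inside the 51 s limit; no verdict was reported.

**What I did**
- With closed fingers behind the lid, I pushed it past balance to about 1.40 rad. It then fell free while the arm went over it and levelled out in front.
- The lid landed on the outside of the upper finger at about 0.38 rad, with about 2 N on the wrist. I held it there, lowered it at about 20–30 mm/s until it sat on the rim, then dropped the fingers a few mm further and pulled straight back.
- The largest force I read was about 2 N. The lid was never between the fingers.

**Last checks**
- **Lid:** the wrist view from before I withdrew shows the lid flat on the rim with no gap. The final side view puts its front corner within about 2 px of where a shut lid should be, and the final top view agrees.
- **Other items:** bottle, beaker, rack, tip box and jar matched their starting positions exactly in the top view. The dish stack also showed no shift but matched less well (0.87), probably because the lid's shadow changed.
- **Marker (disagreed at first):** my first check suggested it had shifted by (5, 2) px, with a poor match of 0.86. A tighter check in both the top and side views gave no shift (0.999), so the first reading was most likely the gripper in that patch. I made the tighter check after handing in, on pictures taken just before.
- **Robot:** it was at rest and touching nothing, with the tool about 0.27 m up and in front of the warmer.

An early straight-ahead level pose ran the elbow joint to its limit (2.4803 rad read against 2.48). I backed off and used a 25° approach with about 0.2 rad to spare.

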